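Tare the bowl, then weigh the nut

ROBOT

A 6-joint arm with a two-finger parallel gripper is mounted at the origin on the work surface. World frame = base frame: x ahead of the robot, y to its left, z up, the work surface at z = 0. Lengths are in m, angles in degrees, forces in N, time in s.
With the tool pointing down it reaches from about 0.35 to 0.875 m from the base axis. Payload 4.2 kg.
Tool frame: the origin (TCP) lies between the finger pads; the fingertips stand 14 mm ahead of it and the grasp point (between the pads) lies 5 mm behind it; x points along the fingers, y is the direction in which the jaws open and shut, and the axes are right-handed (so a half turn about x gives the same grasp; the last joint's range is limited). The gripper opens to 87 mm and grips with 3 to 60 N. Pads are 19 mm wide; open, the fingers measure 117 mm over their backs; the gripper's body (75 mm by 190 mm) begins 51 mm behind the grasp point.
Start: joints at [-56.173, 22.042, 0.453, 0, -68.411, -14.817], TCP at [0.204, -0.591, 0.237] pointing down, gripper open.
Joint ranges: [-179.83, 179.83], [-69.29, 118.12], [-61.27, 80.66], [-181.25, 117.63], [-171.15, -9.14], [-177.46, 177.46]. Speed limits (degrees/s): [159.86, 159.86, 180, 180, 180, 180].

INTERFACE

Orientations are given as a 3x3 rotation matrix whose columns are the frame's x, y, z axes.
In Python, from station import r, imaging, job gives the robot as it stands. The module is installed in compiled form; this text tells all that it offers.
- The arm moves only by the tool apply_moves, never from a script. Its arguments are lists of equal length, an entry for each row: "xyz": the shift along the tool's x, y, z in m, a list of three; "twist": the turn about the tool's x in degrees; "claw": the opening, from 0 (shut) to 1 (fully open). A call has 1 to 12 rows; each row shifts and turns the pose as measured when the row begins, along the tool's axes as they then stand; what a row does not reach is not made up. A row lasts 1/10 s, in which the tool goes at most 50 mm and 8.59 degrees, less where a joint would pass 70% of its speed; a pose out of reach is approached as far as the arm can. A call is refused whole if a number of a shift passes 0.05 or a number of a turn 8.59, either way. A call with a gripper value outside its range is refused whole. The fingers move at their own pace and stop on an object; the grip force is fixed at half the most. Time passes only in rows, so rows that do not move let the fingers close. It gives the time, the measured TCP pose, the force and the opening at its end, in the units of the state.
- r.sense(): the state, without advancing time (a new reading comes with each control period).
- imaging.capture(name): name is "side" or "top"; returns a dict with "pixels" (384x512x3 uint8, red, green, blue), "mtx" (3x3 intrinsics, pixels), "distortion" ([k1, k2, p1, p2, k3] as OpenCV has them; the pictures are not rectified), "view" (4x4, takes a point from world to camera coordinates). Camera axes: x right, y down, z forward; pixel columns grow to the right and rows downward; lengths in m; the calibration is good to about 2 mm. A picture is of the moment at which its call begins. There is no depth.
- job.finish_job(): hands the job in, once; it reports no verdict.
Trained networks look in a picture, given as the dict that the camera call returned (one of the last four; its "shot" number tells which), for a name from the list of things; names that differ only in an ending like _2 or _b are one class to them, and where a whole thing is asked for, a point or a joint stands for the part that bears it (a point fixed in the world has none). Each returns a list of dicts, best first, with "p" (0 to 1); they miss things now and then, are a little off and sometimes report something else, mostly with a low value. They report only what shows in the picture. A call takes as long as a camera call. They do not tell look-alikes from the thing itself.
- imaging.regions_of(query, picture): "mask" (384x512 bool, what is visible of it) and "centre" ([column, row] in pixels, amid what is visible of it).
The state is a dict: "time_s": time; "joints": joint angles; "joint_velocities": joint speeds; "effort": joint torques, N m; "tcp_pos": TCP position; "ee_rot": TCP orientation; "wrist_force": force on the tool from outside, world axes, zero at the start; "moment": the same for the moment, N m; "gripper_width": opening from 0.0 (shut) to 1.0 (fully open).
Only numpy, scipy, OpenCV 4.12 (cv2) and the standard library are available. Lean on these libraries where they do the work, as an engineer would, in place of code of your own. Each camera call takes 0.05 s, during which the arm holds its last target.

TASK

Weigh the long hexagonal nut in the wooden bowl: set the empty bowl down on the bench scale so that its foot drops right home inside the raised ring on the pan, and let go of it; then press the wide bar-shaped tare key well down, hold it down for a second and let it up; only then put the nut gently into the bowl and leave it there. The scale is delicate, so never push hard on it, keep off its small round power key, and leave the round collar, the glue bottle and the wood offcut where they are.

Things in the scene. Friction and masses are not known exactly. Their poses are not given: they have to be found in the camera images.
- bowl: turned pale wooden bowl, loose, empty, 60 mm high, rim 110 mm across; wall 8 mm thick, vertical (outside radius 55, inside 47) from 20 mm up to the rim, so it can be pinched from above with one finger inside. Foot: a disc 60 mm in diameter, 8 mm high, 1 mm chamfer. Flat inner floor 14 mm above the underside. 0.15 to 0.3 kg. Origin: centre of the foot's underside, z up.
- scale: grey bench scale, fixed. Housing 250 (x) by 200 mm (y), top 45 mm above the bench, from 155 mm in front of the origin (-x: keys, blank display) to 95 mm behind it. Over the origin a steel pan, 144 mm in diameter. Origin: on the bench under the pan's nominal middle; x points from keys to pan, z up. More than 20 N in all on pan and keys overloads it.
- pan_middle (a point): nominal middle of the pan's upper face, 60 mm above the bench, fixed to the housing, axes as the scale's. The pan shifts sideways only above about 12 N; it springs down about 1 mm per 3 N (after the first 0.6 N), up to 2 mm, then is hard. Bowl home: its underside is level with this point or up to 2 mm below; on top of the ring it is about 4 to 6 mm above.
- ring_middle (a point): nominal middle of the top of the pan's raised round ring, 66 mm above the bench; inside diameter 64 mm, outside 76, 6 mm high. The bowl's foot fits in with 2 mm play all round. The pan lies loosely on its carrier, so the ring's true middle is up to 8 mm off along the scale's x and up to 8 mm along its y, differently each time, not in the measured poses: to be felt (or seen).
- tare_top (a point): middle of the top face of the tare key: the wide grey bar-shaped key, 24 mm (scale x) by 40 mm (scale y), on the scale's front strip, 122 mm in front of the pan middle and 62 mm to the scale's -y side, top 57 mm above the bench. It moves with the key.
- tare (a joint): travel of the tare key, m: 0 up, 0.007 fully down; spring, 1.5 N to start, 4.6 N at 0.004 and 7 N at full travel, hard below; it counts as pressed beyond 0.004. Springs back by itself.
- power_top (a point): middle of the top of the small round power key, 18 mm in diameter, on the front strip at the scale's +y side, 52 mm above the bench; not to be pressed.
- power (a joint): travel of the power key, m: 0 up, 0.004 fully down.
- nut: long hexagonal steel nut standing on the bench on end, loose: 36 mm across flats, 40 mm high, about 0.14 to 0.25 kg, dark round bore mark on top. Origin: centre of its underside, z up; two of its flats face along its own +y and -y (the others every 60 degrees).
- collar: round steel collar, a bystander: tube 38 mm outside, 24 mm bore, 40 mm high, standing on the bench near the nut. Origin: centre of its underside.
- glue: white glue bottle, a bystander, 60 mm in diameter, 170 mm high. Origin: centre of its underside.
- offcut: dark wood offcut, a bystander, 100 x 50 x 35 mm lying flat. Origin: centre of its underside.
Things that resemble listed ones, but are neither listed nor needed, are in the scene too. What is shaped like the nut but turquoise is not meant.

How it is judged (in metres and radians):
On the way, in this order (a step that is already met when the one before it is completed fails the run):
1. the empty bowl sits home in the pan's ring, level and let go, with the nut still out of it (horizontal distance between bowl and pan_middle below 0.015 m and z of bowl in the frame of pan_middle below 0.0015 m and angle between bowl's own z axis and vertical below 0.035 rad and contact force between bowl and the fingers below 0.1 N and contact force between bowl and the arm below 0.1 N and horizontal distance between nut and bowl above 0.09 m and value of joint tare below 0.002 m), for 0.3 s.
2. with the empty bowl home and let go, the tare key is held well down (horizontal distance between bowl and pan_middle below 0.015 m and z of bowl in the frame of pan_middle below 0.0015 m and angle between bowl's own z axis and vertical below 0.035 rad and contact force between bowl and the fingers below 0.1 N and contact force between bowl and the arm below 0.1 N and horizontal distance between nut and bowl above 0.09 m and value of joint tare above 0.004 m), for 0.7 s.
At the end, for the whole second after the job is handed in: Bowl home in the ring (underside under 1.5 mm above the pan's nominal face, within 15 mm of its nominal middle, tilt under 2 degrees), nut at rest inside it (within 47 mm of its middle, 8 to 45 mm above its underside), both let go, both keys up (horizontal distance between bowl and pan_middle below 0.015 m and z of bowl in the frame of pan_middle below 0.0015 m and angle between bowl's own z axis and vertical below 0.035 rad and contact force between each of bowl, nut and the fingers below 0.1 N and contact force between bowl and the arm below 0.1 N and horizontal distance between nut and bowl below 0.047 m and z of nut in the frame of bowl between 0.008 and 0.045 m and value of joint each of tare, power below 0.001 m and linear speed of each of nut, bowl below 0.01 m/s); the robot touches nothing.
It fails at once if the scale is pushed with more than 20 N (contact force between scale and anything else above 20 N).
It fails at once if the power key is pressed (value of joint power above 0.002 m).
It fails at once if the tare key is pressed with the nut in the bowl (horizontal distance between nut and bowl below 0.047 m and z of nut in the frame of bowl between 0.008 and 0.045 m and value of joint tare above 0.002 m).
It fails at once if the collar, glue bottle or offcut is shoved out of its place (more than 30 mm) (distance of any of collar, glue, offcut from where it was at the start of the episode above 0.03 m).
It also fails if it takes over 72 s, if anything falls off the work surface, if the arm or the gripper's body presses on something with over 40 N, if the wrist force passes 120 N, or if a joint passes its speed limit or range.

## Working session

There is one attempt and no reset: what is moved stays moved. The work goes in short steps, Python scripts to look and compute and a tool call to move; the robot and the scene stay as the last step left them, time stands still between calls to the robot, and variables do not carry over. Pictures are saved under pics/ and viewed, and the job is handed in when it is done.

Besides the shell and the picture viewer there is one more tool, called after ">>>" by a JSON object that holds its "op" and its "data". apply_moves: Moves the arm, as the interface text tells. Its arguments: {"type":"object","properties":{"xyz":{"type":"array","items":{"type":"array","items":{"type":"number"}}},"twist":{"type":"array","items":{"type":"number"}},"claw":{"type":"array","items":{"type":"number"}}},"required":["xyz","twist","claw"]}

```bash
mkdir -p pics
cat > h.py <<'E'
from station import r, imaging, job
import numpy as np, cv2
def cap(n,save=None):
    p=imaging.capture(n)
    if save: cv2.imwrite('pics/'+save,cv2.cvtColor(p['pixels'],cv2.COLOR_RGB2BGR))
    return p
def ray(p,uv):
    q=cv2.undistortPoints(np.array([[uv]],float),np.array(p['mtx'],float),np.array(p['distortion'],float))[0,0]
    V=np.array(p['view']);R=V[:3,:3];t=V[:3,3]
    return -R.T@t, R.T@np.array([q[0],q[1],1])
def atz(p,uv,z):
    o,d=ray(p,uv); return o+d*(z-o[2])/d[2]
def proj(p,X):
    V=np.array(p['view']);rv,_=cv2.Rodrigues(V[:3,:3])
    return cv2.projectPoints(np.array(X,float).reshape(-1,3),rv,V[:3,3],np.array(p['mtx'],float),np.array(p['distortion'],float))[0][:,0]
E
python3 - <<'E'
from h import *
s=r.sense();print(s['time_s'],s['tcp_pos'],s['ee_rot'],s['wrist_force'],s['gripper_width'])
for n in('side','top'):
    p=cap(n,n+'0.png'); o,_=ray(p,(256,192)); print(n,o,p['mtx'])
    for q in('bowl','scale','nut','collar','glue','offcut'):
        for d in imaging.regions_of(q,p):
            print(n,q,round(d['p'],2),np.round(d['centre'],1),d['mask'].sum(), np.round(atz(p,d['centre'],0.04),3))
E
```

```text
0.0 [ 0.20343624 -0.59037675  0.23545841] [[-7.84211264e-04 -3.25558830e-01  9.45521461e-01]
 [ 2.02133361e-03  9.45519304e-01  3.25559764e-01]
 [-9.99997650e-01  2.16652194e-03 -8.34238837e-05]] [-0.24770798  0.53121287  0.18672127] 0.9984432343572477
side [0.0136618  0.67092303 0.84447171] [[496.8594269    0.         253.84868091]
 [  0.         496.8594269  194.64047405]
 [  0.           0.           1.        ]]
side bowl 0.79 [191.4 291. ] 2448 [0.517 0.273 0.04 ]
side scale 0.76 [259.5 226.7] 7434 [0.533 0.041 0.04 ]
side nut 0.84 [334.3 184.2] 299 [ 0.487 -0.201  0.04 ]
side nut 0.82 [296.3 179.3] 278 [ 0.572 -0.153  0.04 ]
side nut 0.72 [321.5 171.8] 276 [ 0.541 -0.221  0.04 ]
side nut 0.57 [317.3 148.1] 261 [ 0.611 -0.302  0.04 ]
side collar 0.56 [256.9 224.3] 7633 [0.542 0.039 0.04 ]
side collar 0.5 [358.5 175.6] 228 [ 0.459 -0.272  0.04 ]
side glue 0.63 [112.4 243.1] 1547 [0.748 0.297 0.04 ]
side glue 0.5 [257.6 224.9] 7426 [0.54  0.039 0.04 ]
side offcut 0.6 [274.6 139.2] 654 [ 0.728 -0.258  0.04 ]
top [0.50900347 0.00511933 0.82965034] [[364.1397272    0.         256.84801871]
 [  0.         364.1397272  187.61063851]
 [  0.           0.           1.        ]]
top bowl 0.83 [138.3 215.6] 2182 [0.523 0.272 0.04 ]
top scale 0.6 [255.3 201.8] 10614 [0.552 0.015 0.04 ]
top nut 0.81 [361.6 228.9] 298 [ 0.49  -0.215  0.04 ]
top nut 0.73 [376.9 197.6] 329 [ 0.558 -0.252  0.04 ]
top nut 0.56 [405.6 169.5] 307 [ 0.62 -0.32  0.04]
top nut 0.56 [332.4 185.7] 341 [ 0.585 -0.154  0.04 ]
top collar 0.81 [398.6 235. ] 335 [ 0.475 -0.298  0.04 ]
top glue 0.82 [121.5 121.5] 1167 [0.736 0.317 0.04 ]
top offcut 0.93 [384.4 120.5] 1191 [ 0.731 -0.277  0.04 ]
```

View pics/top0.png

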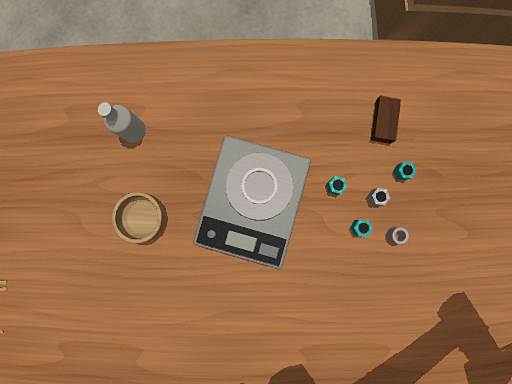

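View pics/side0.png

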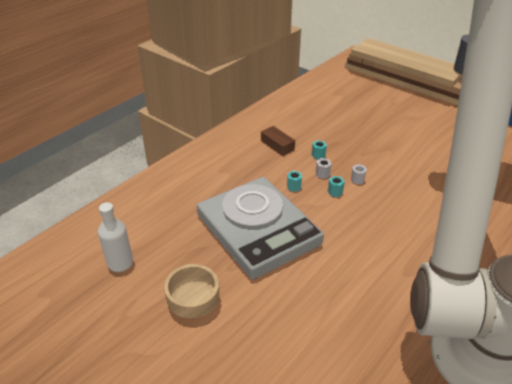

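Run:
```python
import cv2
t=cv2.imread('pics/top0.png');s=cv2.imread('pics/side0.png')
cv2.imwrite('pics/cropnuts_top.png',cv2.resize(t[140:260,310:430],None,fx=5,fy=5,interpolation=2))
cv2.imwrite('pics/cropscale_top.png',cv2.resize(t[120:270,170:330],None,fx=5,fy=4*1.25*0.8,interpolation=2))
cv2.imwrite('pics/cropnuts_side.png',cv2.resize(s[130:210,270:380],None,fx=6,fy=6,interpolation=2))
```

```text
(no output)
```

View pics/cropnuts_top.png

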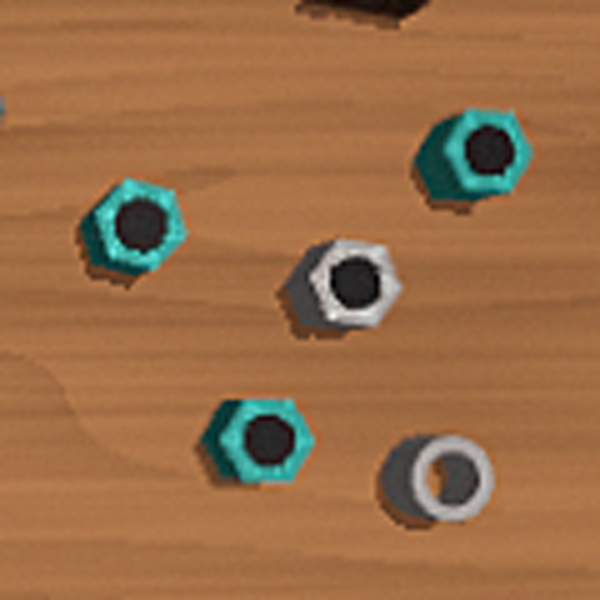

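View pics/cropscale_top.png

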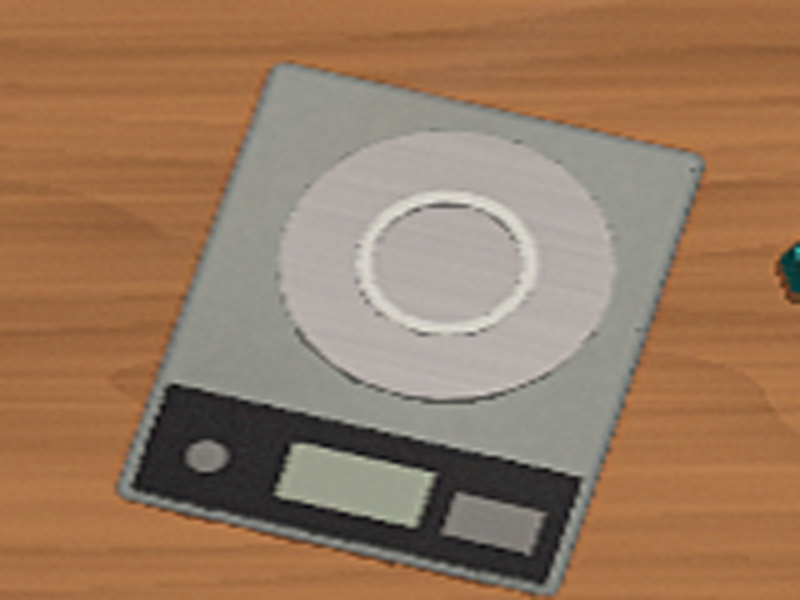

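View pics/cropnuts_side.png

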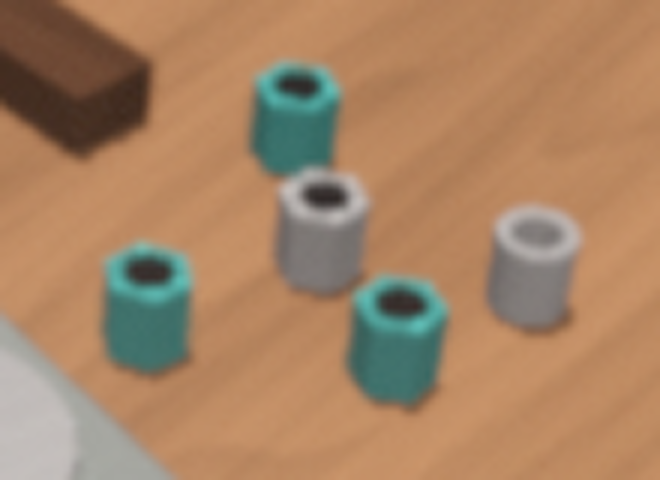

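The nut is the grey hexagonal piece at top (380,197) / side (324,168). The turquoise ones at top (338,185), (362,228) and (405,170) are look-alikes, and the grey tube at (399,236) is round, so it is the collar. Next I measure precisely in planes rectified at the known heights.

```bash
cat >> h.py <<'E'
def warp(p,c,half,z,s=0.0005):
    """image rows: -x down (x up), cols: y left->right decreasing"""
    n=int(2*half/s)
    jj,ii=np.meshgrid(np.arange(n),np.arange(n))
    X=np.stack([c[0]+half-(ii+.5)*s, c[1]+half-(jj+.5)*s, np.full(ii.shape,z)],-1).reshape(-1,3)
    uv=proj(p,X).reshape(n,n,2).astype(np.float32)
    return cv2.cvtColor(cv2.remap(p['pixels'],uv[...,0],uv[...,1],cv2.INTER_CUBIC),cv2.COLOR_RGB2BGR)
E
cat > m.py <<'E'
from h import *
for n in('top','side'):
    p=cap(n)
    a=warp(p,(.523,.27),.075,.06); b=warp(p,(.59,.0),.075,.066); c=warp(p,(.56,-.25),.0375,.04,.00025); d=warp(p,(.46,-.03),.075,.057)
    o=np.vstack([np.hstack([a,b]),np.hstack([c,d])])
    cv2.imwrite(f'pics/w_{n}.png',o)
    np.savez(f'w_{n}.npz',a=a,b=b,c=c,d=d)
E
python3 m.py
```

```text
(no output)
```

View pics/w_top.png

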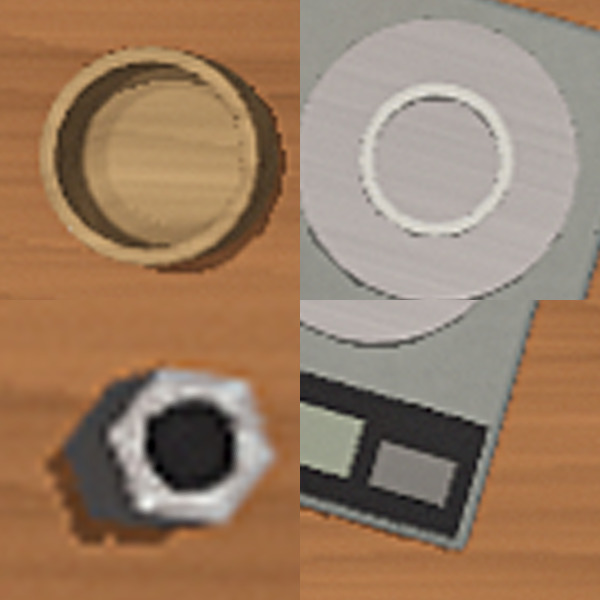

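View pics/w_side.png

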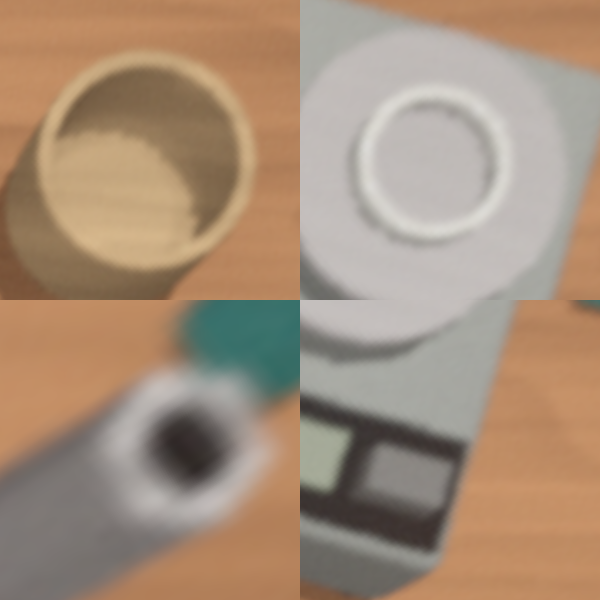

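```bash
cat >> h.py <<'E'
from scipy.optimize import minimize
def circfit(p,c,z,r,half=None,sgn=None,mask=None,n=360):
    """maximise radial gradient on circle radius r about c at height z; returns centre"""
    half=half or r+.02; s=.0005
    g=cv2.GaussianBlur(cv2.cvtColor(warp(p,c,half,z,s),cv2.COLOR_BGR2GRAY).astype(np.float32),(0,0),1.5)
    th=np.linspace(0,2*np.pi,n,endpoint=False)
    if mask is not None: th=th[mask(th)]
    def samp(cx,cy,rr):
        i=(c[0]+half-(cx+rr*np.cos(th)))/s-.5; j=(c[1]+half-(cy+rr*np.sin(th)))/s-.5
        return cv2.remap(g,j.astype(np.float32)[None],i.astype(np.float32)[None],cv2.INTER_LINEAR)[0]
    def f(v):
        d=samp(v[0],v[1],r+.001)-samp(v[0],v[1],r-.001)
        d=np.abs(d) if sgn is None else sgn*d
        return -np.minimum(d,25).mean()
    best=min(((f((c[0]+a,c[1]+b)),c[0]+a,c[1]+b) for a in np.arange(-.006,.0061,.001) for b in np.arange(-.006,.0061,.001)))
    q=minimize(f,best[1:],method='Nelder-Mead',options=dict(initial_simplex=[best[1:],(best[1]+.0008,best[2]),(best[1],best[2]+.0008)]))
    return q.x,q.fun
def plan(t,s=None):
    s=s or r.sense(); R=np.array(s['ee_rot']); return np.round(R.T@(np.array(t)-np.array(s['tcp_pos'])),4)
def st():
    s=r.sense();R=np.array(s['ee_rot'])
    print('t',s['time_s'],'tcp',np.round(s['tcp_pos'],4),'yaw_y',round(np.degrees(np.arctan2(R[1,1],R[0,1])),2),'F',np.round(s['wrist_force'],2),'M',np.round(s['moment'],3),'g',round(s['gripper_width'],3),'j',np.round(s['joints'],1)); return s
E
python3 - <<'E'
from h import *
for n in('top','side'):
    p=cap(n)
    print(n,'bowl outer',circfit(p,(.519,.271),.06,.055),'inner',circfit(p,(.519,.271),.06,.047))
    print(n,'ring out',circfit(p,(.585,.007),.066,.038,sgn=-1),'in',circfit(p,(.585,.007),.066,.032,sgn=1))
    a=warp(p,(.56,.01),.175,.045,.0006); cv2.imwrite(f'pics/sc_{n}.png',a)
s=st()
E
```

```text
top bowl outer (array([0.51984349, 0.26974921]), np.float64(-21.33233642578125)) inner (array([0.52039957, 0.26939819]), np.float64(-20.51520347595215))
top ring out (array([0.58567849, 0.00678727]), np.float64(-22.50922393798828)) in (array([0.58511464, 0.00679953]), np.float64(-22.986982345581055))
side bowl outer (array([0.51785962, 0.2715784 ]), np.float64(-16.017900466918945)) inner (array([0.51777205, 0.27205565]), np.float64(-15.568888664245605))
side ring out (array([0.58429478, 0.00763264]), np.float64(-12.786113739013672)) in (array([0.58407688, 0.0076421 ]), np.float64(-12.808317184448242))
t 0.9 tcp [ 0.2036 -0.5909  0.2366] yaw_y 109.01 F [ 0.23 -0.45  0.46] M [ 0.006 -0.028 -0.016] g 1.002 j [-56.2  22.    0.5  -0.  -68.4 -14.8]
```

View pics/sc_top.png

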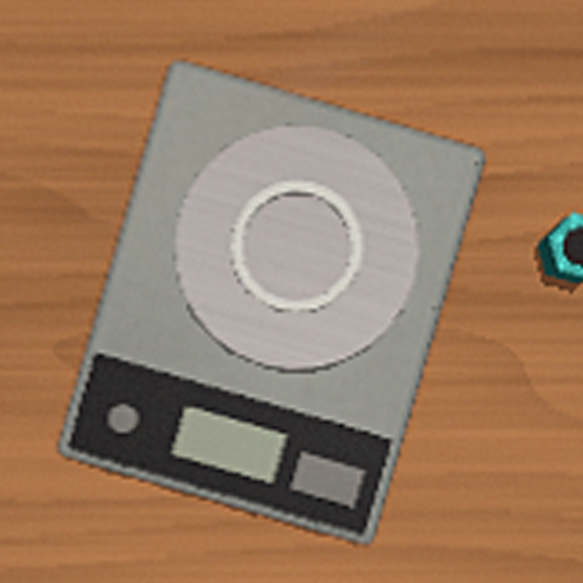

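>>> {"op": "apply_moves", "data": {"xyz": [[0,0,0],[0,0,0],[0,0,0],[0,0,0],[0,0,0]], "twist": [7,7,7,7,7], "claw": [0.6,0.6,0.6,0.6,0.6]}}

```text
time_s: 1.4
tcp_pos: [0.2036, -0.5909, 0.2366]
ee_rot: [[0.0, 0.298, 0.954], [-0.0, 0.954, -0.298], [-1.0, -0.0, 0.0]]
wrist_force: [-0.1, -0.2, 0.2]
gripper_width: 0.648
```

```bash
python3 -c "
from h import *
s=st();R=np.array(s['ee_rot']);y=R[:,1];print(np.round(R,4))
g=np.array([.519,.2706,0])-.051*y;g[2]=.15;print(g,plan(g))"
```

```text
t 1.4 tcp [ 0.2036 -0.5909  0.2366] yaw_y 72.65 F [-0.06 -0.2   0.21] M [-0.098 -0.019  0.041] g 0.648 j [-56.2  22.    0.5   0.  -68.4 -51.2]
[[ 1.000e-04  2.982e-01  9.545e-01]
 [-2.000e-04  9.545e-01 -2.982e-01]
 [-1.000e+00 -2.000e-04  1.000e-04]]
[0.50379102 0.22192057 0.15      ] [0.0865 0.8654 0.0441]
```

>>> {"op": "apply_moves", "data": {"xyz": [[0,0.048,0.0025],[0,0.048,0.0025],[0,0.048,0.0025],[0,0.048,0.0025],[0,0.048,0.0025],[0,0.048,0.0025],[0,0.048,0.0025],[0,0.048,0.0025],[0,0.048,0.0025],[0,0.048,0.0025],[0,0.048,0.0025],[0,0.048,0.0025]], "twist": [0,0,0,0,0,0,0,0,0,0,0,0], "claw": [0.5,0.5,0.5,0.5,0.5,0.5,0.5,0.5,0.5,0.5,0.5,0.5]}}

```text
time_s: 2.6
tcp_pos: [0.4121, -0.0373, 0.2373]
ee_rot: [[0.01, 0.31, 0.951], [-0.002, 0.951, -0.31], [-1.0, 0.001, 0.01]]
wrist_force: [1.2, -1.1, 0.9]
gripper_width: 0.5
```

```bash
python3 -c "
from h import *
s=st();R=np.array(s['ee_rot']);y=R[:,1]
g=np.array([.519,.2706,0])-.051*y;g[2]=.15;print(g,plan(g))"
```

```text
t 2.6 tcp [ 0.4121 -0.0373  0.2373] yaw_y 71.91 F [ 1.23 -1.08  0.91] M [-0.072 -0.107 -0.034] g 0.5 j [  17.8    0.5  -27.3    0.3  -61.7 -126. ]
[0.50316643 0.22212017 0.15      ] [0.0877 0.2747 0.0052]
```

>>> {"op": "apply_moves", "data": {"xyz": [[0,0.045,0.001],[0,0.045,0.001],[0,0.045,0.001],[0.01,0.045,0.001],[0.03,0.045,0.001],[0.03,0.045,0.001],[0,0,0],[0,0,0]], "twist": [0,0,0,0,0,0,0,0], "claw": [0.5,0.5,0.5,0.5,0.5,0.5,0.5,0.5]}}

```text
time_s: 3.4
tcp_pos: [0.5033, 0.2268, 0.1751]
ee_rot: [[0.02, 0.3, 0.954], [0.002, 0.954, -0.3], [-1.0, 0.008, 0.019]]
wrist_force: [1.2, 0.1, 0.6]
gripper_width: 0.503
```

```bash
python3 -c "
from h import *
s=st();R=np.array(s['ee_rot']);y=R[:,1]; print(np.round(R,3))
g=np.array([.519,.2706,0])-.051*y;g[2]=.044;print(g,plan(g))"
```

```text
t 3.4 tcp [0.5033 0.2268 0.1751] yaw_y 72.55 F [1.21 0.12 0.61] M [-0.08  -0.013  0.011] g 0.503 j [  41.4   17.5  -16.1    0.8  -55.4 -149.4]
[[ 0.02   0.3    0.954]
 [ 0.002  0.954 -0.3  ]
 [-1.     0.008  0.019]]
[0.50370942 0.22194797 0.044     ] [ 0.1311 -0.0056 -0.0006]
```

>>> {"op": "apply_moves", "data": {"xyz": [[0.025,-0.002,0],[0.025,-0.002,0],[0.025,-0.002,0],[0,0,0]], "twist": [0,0,0,0], "claw": [0.5,0.5,0.5,0.5]}}

```text
time_s: 3.8
tcp_pos: [0.5044, 0.2198, 0.1024]
ee_rot: [[0.027, 0.301, 0.953], [0.007, 0.953, -0.302], [-1.0, 0.015, 0.023]]
wrist_force: [0.3, -0.6, 0.1]
gripper_width: 0.5
```

```bash
python3 -c "
from h import *
s=st();R=np.array(s['ee_rot']);y=R[:,1]; print(np.round(R,3))
g=np.array([.519,.2706,0])-.051*y;g[2]=.044;print(g,plan(g))
cap('top','t1.png');cap('side','s1.png')
a=cv2.imread('pics/t1.png')[150:270,80:240];b=cv2.imread('pics/s1.png')[210:330,110:270]
cv2.imwrite('pics/c1.png',cv2.resize(np.hstack([a,b]),(800,300)))"
```

```text
t 3.8 tcp [0.5044 0.2198 0.1024] yaw_y 72.46 F [ 0.31 -0.55  0.12] M [-0.087  0.14   0.047] g 0.5 j [  40.8   22.   -21.8    1.   -44.8 -149.1]
[[ 0.027  0.301  0.953]
 [ 0.007  0.953 -0.302]
 [-1.     0.015  0.023]]
[0.50362958 0.221977   0.044     ] [ 0.0583  0.001  -0.0027]
```

View pics/c1.png

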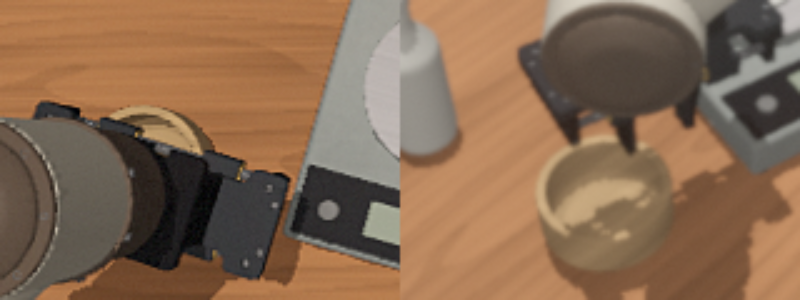

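>>> {"op": "apply_moves", "data": {"xyz": [[0.012,0,-0.0005],[0.012,0,-0.0005],[0.012,0.0005,-0.0005],[0.012,0,-0.0005],[0.008,0.0005,-0.0005],[0,0,0]], "twist": [0,0,0,0,0,0], "claw": [0.5,0.5,0.5,0.5,0.5,0.5]}}

```text
time_s: 4.5
tcp_pos: [0.5092, 0.2257, 0.0502]
ee_rot: [[0.041, 0.3, 0.953], [0.017, 0.954, -0.301], [-0.999, 0.028, 0.034]]
wrist_force: [0.1, -0.6, 0.7]
gripper_width: 0.5
```

```bash
python3 -c "
from h import *
s=st();R=np.array(s['ee_rot']);y=R[:,1]; print(np.round(R,3))
g=np.array([.519,.2706,0])-.051*y;g[2]=.044;print(g,plan(g))"
```

```text
t 4.5 tcp [0.5092 0.2257 0.0502] yaw_y 72.55 F [ 0.11 -0.56  0.68] M [-0.089  0.084 -0.001] g 0.5 j [  41.    26.3  -24.4    1.4  -36.8 -149.6]
[[ 0.041  0.3    0.953]
 [ 0.017  0.954 -0.301]
 [-0.999  0.028  0.034]]
[0.50371039 0.2219668  0.044     ] [ 0.0059 -0.0054 -0.0044]
```

>>> {"op": "apply_moves", "data": {"xyz": [[0,-0.0025,-0.002],[0.001,-0.0025,-0.002],[0.001,0,0],[0,0,0]], "twist": [0,0,0,0], "claw": [0.5,0.5,0.5,0.5]}}

```text
time_s: 4.9
tcp_pos: [0.504, 0.2223, 0.0484]
ee_rot: [[0.042, 0.299, 0.953], [0.017, 0.954, -0.3], [-0.999, 0.029, 0.035]]
wrist_force: [-0.6, -0.2, -0.2]
gripper_width: 0.499
```

```bash
python3 -c "
from h import *
s=st();R=np.array(s['ee_rot']);y=R[:,1]; print(np.round(R,4))
g=np.array([.519,.2706,0])-.051*y;g[2]=.044;print(g,plan(g))"
```

```text
t 4.9 tcp [0.504  0.2223 0.0484] yaw_y 72.58 F [-0.59 -0.16 -0.17] M [-0.076  0.065 -0.006] g 0.499 j [  41.1   26.   -25.5    1.4  -36.  -149.7]
[[ 0.0417  0.2992  0.9533]
 [ 0.0172  0.9537 -0.3001]
 [-0.999   0.0289  0.0346]]
[0.50374011 0.22195884 0.044     ] [ 0.0044 -0.0005 -0.0002]
```

>>> {"op": "apply_moves", "data": {"xyz": [[-0.02,0,0],[-0.02,0,0],[-0.02,0,0],[-0.02,0,0],[0,0,0]], "twist": [0,0,0,0,0], "claw": [0.5,0.5,0.5,0.5,0.5]}}

```text
time_s: 5.4
tcp_pos: [0.5008, 0.221, 0.132]
ee_rot: [[0.043, 0.299, 0.953], [0.018, 0.954, -0.3], [-0.999, 0.03, 0.036]]
wrist_force: [0.5, -0.2, -0.4]
gripper_width: 0.499
```

```bash
python3 -c "
from h import *
s=st();R=np.array(s['ee_rot']);y=R[:,1]; print(np.round(R,4))
g=np.array([.519,.2706,0])-.051*y;g[2]=.044;print(g,plan(g))"
```

```text
t 5.4 tcp [0.5008 0.221  0.132 ] yaw_y 72.59 F [ 0.47 -0.2  -0.36] M [-0.024  0.009  0.027] g 0.499 j [  41.3   19.2  -21.1    1.2  -47.2 -149.5]
[[ 0.0429  0.2991  0.9533]
 [ 0.0178  0.9538 -0.3001]
 [-0.9989  0.0298  0.0356]]
[0.50374561 0.22195849 0.044     ] [ 0.0881 -0.0008 -0.0007]
```

```bash
python3 -c "
from h import *
a=cap('top')['pixels'];b=cap('side')['pixels']
cv2.imwrite('pics/f2.png',cv2.cvtColor(np.hstack([a[60:330,:400],b[60:330,:400]]),cv2.COLOR_RGB2BGR))"
```

```text
(no output)
```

View pics/f2.png

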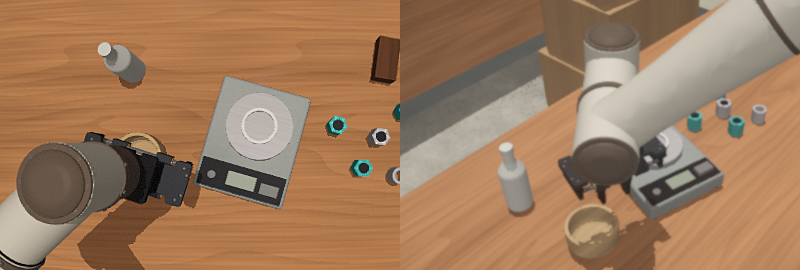

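>>> {"op": "apply_moves", "data": {"xyz": [[0.008,0,0],[0.008,0,0],[0.008,0,0],[0.008,0,0],[0.008,0,0],[0.008,0,0],[0.008,0,0],[0.008,0,0],[0.008,0,0],[0,0,0]], "twist": [0,0,0,0,0,0,0,0,0,0], "claw": [0.4,0.4,0.4,0.4,0.4,0.4,0.4,0.4,0.4,0.4]}}

```text
time_s: 6.5
tcp_pos: [0.4991, 0.2186, 0.0449]
ee_rot: [[0.029, 0.301, 0.953], [0.008, 0.953, -0.302], [-1.0, 0.016, 0.025]]
wrist_force: [-0.1, 0.4, -0.3]
gripper_width: 0.398
```

```bash
python3 -c "
from h import *
s=st();R=np.array(s['ee_rot']);y=R[:,1]; print(np.round(R,4))
g=np.array([.519,.2706,0])-.051*y;g[2]=.044;print(g,plan(g))"
```

```text
t 6.5 tcp [0.4991 0.2186 0.0449] yaw_y 72.47 F [-0.1   0.42 -0.33] M [-0.044  0.076  0.028] g 0.398 j [  41.1   26.2  -25.8    1.3  -36.5 -149.7]
[[ 0.0288  0.3012  0.9531]
 [ 0.0079  0.9534 -0.3016]
 [-0.9996  0.0162  0.0251]]
[0.50363769 0.2219758  0.044     ] [0.0011 0.0045 0.0033]
```

>>> {"op": "apply_moves", "data": {"xyz": [[0,0.002,0.0017],[0,0.0025,0.0017],[0,0,0],[0,0,0]], "twist": [0,0,0,0], "claw": [0.4,0.4,0.4,0.4]}}

```text
time_s: 6.9
tcp_pos: [0.505, 0.2229, 0.046]
ee_rot: [[0.031, 0.301, 0.953], [0.009, 0.954, -0.301], [-0.999, 0.018, 0.027]]
wrist_force: [0.4, -0.5, -0.3]
gripper_width: 0.399
```

```bash
python3 -c "
from h import *
s=st();R=np.array(s['ee_rot']);y=R[:,1]; print(np.round(R,4))
g=np.array([.519,.2706,0])-.051*y;g[2]=.044;print(g,plan(g))"
```

```text
t 6.9 tcp [0.505  0.2229 0.046 ] yaw_y 72.49 F [ 0.36 -0.54 -0.34] M [-0.055  0.014  0.032] g 0.399 j [  41.1   26.6  -24.8    1.3  -36.9 -149.6]
[[ 0.0309  0.3008  0.9532]
 [ 0.0093  0.9535 -0.3012]
 [-0.9995  0.0182  0.0267]]
[0.50366112 0.2219702  0.044     ] [ 0.002  -0.0013 -0.0011]
```

Close enough; close on the wall.

>>> {"op": "apply_moves", "data": {"xyz": [[0,-0.001,-0.001],[0,0,0],[0,0,0],[0,0,0],[0,0,0]], "twist": [0,0,0,0,0], "claw": [0.3,0.2,0,0,0]}}

```text
time_s: 7.4
tcp_pos: [0.5036, 0.2222, 0.0465]
ee_rot: [[0.032, 0.301, 0.953], [0.01, 0.954, -0.301], [-0.999, 0.019, 0.027]]
wrist_force: [0.3, -0.3, -1.8]
gripper_width: 0.112
```

```bash
python3 -c "
from h import *
s=st();R=np.array(s['ee_rot']);y=R[:,1]; print(np.round(R,4))
"
```

```text
t 7.4 tcp [0.5036 0.2222 0.0465] yaw_y 72.49 F [ 0.32 -0.3  -1.78] M [-0.221 -0.095 -0.048] g 0.112 j [  41.1   26.4  -25.1    1.3  -36.8 -149.6]
[[ 0.0317  0.3008  0.9532]
 [ 0.01    0.9535 -0.3012]
 [-0.9994  0.0191  0.0272]]
```

>>> {"op": "apply_moves", "data": {"xyz": [[-0.004,0,0],[-0.01,0,0],[-0.01,0,0],[-0.01,0,0],[-0.015,0,0],[-0.015,0,0],[-0.015,0,0],[-0.015,0,0],[-0.01,0,0],[0,0,0]], "twist": [0,0,0,0,0,0,0,0,0,0], "claw": [0,0,0,0,0,0,0,0,0,0]}}

```text
time_s: 8.4
tcp_pos: [0.4984, 0.2199, 0.1593]
ee_rot: [[0.03, 0.302, 0.953], [0.01, 0.953, -0.302], [-1.0, 0.018, 0.025]]
wrist_force: [1.0, 0.2, -2.4]
gripper_width: 0.106
```

```bash
python3 -c "
from h import *
s=st();R=np.array(s['ee_rot']);y=R[:,1]; print(np.round(R,4))
g=np.array([.585,.0072,0])-.051*y;g[2]=.15;print(g,plan(g))
a=cap('top')['pixels'];b=cap('side')['pixels']
cv2.imwrite('pics/f3.png',cv2.cvtColor(np.hstack([a[60:330,:400],b[60:330,:400]]),cv2.COLOR_RGB2BGR))"
```

```text
t 8.4 tcp [0.4984 0.2199 0.1593] yaw_y 72.43 F [ 1.03  0.23 -2.37] M [-0.147  0.092 -0.016] g 0.106 j [  41.3   17.5  -18.8    0.9  -52.1 -149.4]
[[ 0.0297  0.3018  0.9529]
 [ 0.0095  0.9532 -0.3022]
 [-0.9995  0.0181  0.0255]]
[ 0.56960882 -0.04141338  0.15      ] [ 0.0089 -0.2278  0.1466]
```

View pics/f3.png

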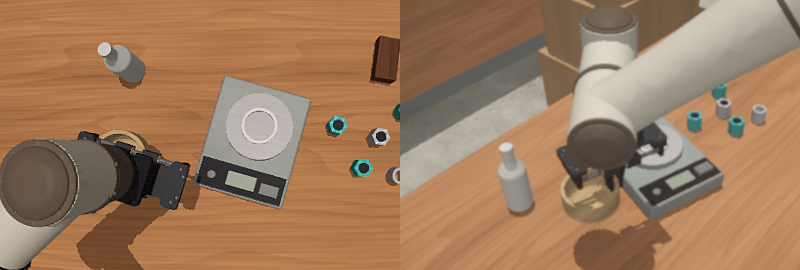

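>>> {"op": "apply_moves", "data": {"xyz": [[0,-0.019,0.012],[0,-0.019,0.012],[0,-0.019,0.012],[0,-0.019,0.012],[0,-0.019,0.012],[0,-0.019,0.012],[0,-0.019,0.012],[0,-0.019,0.012],[0,-0.019,0.012],[0,-0.019,0.012],[0,-0.019,0.012],[0,-0.019,0.012]], "twist": [0,0,0,0,0,0,0,0,0,0,0,0], "claw": [0,0,0,0,0,0,0,0,0,0,0,0]}}

```text
time_s: 9.7
tcp_pos: [0.5608, -0.0511, 0.1435]
ee_rot: [[0.001, 0.299, 0.954], [-0.0, 0.954, -0.299], [-1.0, 0.0, 0.001]]
wrist_force: [0.6, 0.4, -2.0]
gripper_width: 0.111
```

>>> {"op": "apply_moves", "data": {"xyz": [[0,0,0]], "twist": [0], "claw": [0]}}

```text
time_s: 9.8
tcp_pos: [0.5606, -0.0533, 0.1422]
ee_rot: [[-0.001, 0.302, 0.953], [-0.001, 0.953, -0.302], [-1.0, -0.001, -0.001]]
wrist_force: [-0.0, 0.7, -1.9]
gripper_width: 0.112
```

```bash
python3 -c "
from h import *
s=st();R=np.array(s['ee_rot']);y=R[:,1]; print(np.round(R,4))
g=np.array([.585,.0072,0])-.051*y;g[2]=.12;print(g,plan(g))
a=cap('top')['pixels'];b=cap('side')['pixels']
cv2.imwrite('pics/f4.png',cv2.cvtColor(np.hstack([a[60:330,100:500],b[60:330,:400]]),cv2.COLOR_RGB2BGR))"
```

```text
t 9.8 tcp [ 0.5606 -0.0533  0.1422] yaw_y 72.44 F [-0.02  0.68 -1.94] M [-0.136  0.056  0.004] g 0.112 j [  11.1   21.1  -15.8    0.   -53.2 -118.6]
[[-1.000e-03  3.017e-01  9.534e-01]
 [-6.000e-04  9.534e-01 -3.017e-01]
 [-1.000e+00 -9.000e-04 -8.000e-04]]
[ 0.56961293 -0.04142341  0.12      ] [0.0222 0.014  0.005 ]
```

View pics/f4.png

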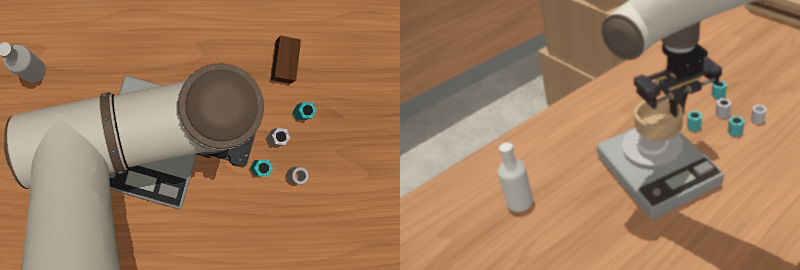

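>>> {"op": "apply_moves", "data": {"xyz": [[0.004,0.005,0.002],[0.006,0.005,0.002],[0.006,0.004,0.001],[0.004,0,0],[0,0,0]], "twist": [0,0,0,0,0], "claw": [0,0,0,0,0]}}

```text
time_s: 10.4
tcp_pos: [0.5688, -0.0356, 0.119]
ee_rot: [[-0.004, 0.296, 0.955], [0.0, 0.955, -0.296], [-1.0, -0.001, -0.004]]
wrist_force: [-0.8, -0.2, -2.6]
gripper_width: 0.112
```

```bash
python3 -c "
from h import *
s=st();R=np.array(s['ee_rot']);y=R[:,1]; print(np.round(R,4))
g=np.array([.585,.0072,0])-.051*y;g[2]=.12;print(g,plan(g))
bc=np.array(s['tcp_pos'])+.051*y; zr=bc[2]-.0465+.06; print(bc,zr)
p=cap('side')
for rr in(.055,.047): print(circfit(p,bc[:2],zr,rr))
b=p['pixels']; pp=b.copy()
th=np.linspace(0,6.28,60)
for rad,z,c in((.055,zr,bc),(.032,.066,(.5842,.0076)),(.030,zr-.06,bc)):
    for u in proj(p,[[c[0]+rad*np.cos(t),c[1]+rad*np.sin(t),z] for t in th]): cv2.circle(pp,tuple(int(round(v)) for v in u),0,(255,0,0))
f=lambda x:cv2.resize(x[150:250,200:320],(400,333),interpolation=2)
cv2.imwrite('pics/f5.png',cv2.cvtColor(np.hstack([f(b),f(pp)]),cv2.COLOR_RGB2BGR))"
```

```text
t 10.4 tcp [ 0.5688 -0.0356  0.119 ] yaw_y 72.76 F [-0.83 -0.22 -2.64] M [-0.192  0.024 -0.014] g 0.112 j [ 1.270e+01  2.320e+01 -1.620e+01 -1.000e-01 -5.080e+01 -1.199e+02]
[[-4.000e-03  2.964e-01  9.551e-01]
 [ 1.000e-04  9.551e-01 -2.964e-01]
 [-1.000e+00 -1.100e-03 -3.800e-03]]
[ 0.56988472 -0.04150857  0.12      ] [-0.001  -0.0053  0.0028]
[0.58394167 0.01312045 0.11898412] 0.13248412135359033
(array([0.58313835, 0.00576132]), np.float64(-8.354764938354492))
(array([0.58271477, 0.01595767]), np.float64(-10.941271781921387))
```

View pics/f5.png

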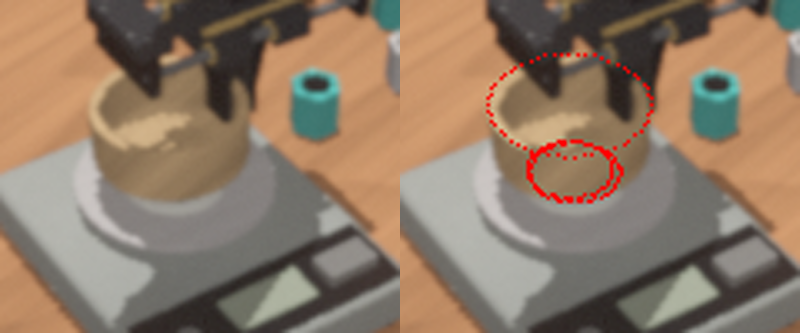

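```bash
python3 -c "
from h import *
s=r.sense();R=np.array(s['ee_rot']);y=R[:,1]
bc=np.array(s['tcp_pos'])+.051*y; zr=bc[2]-.0465+.06; print(bc,zr)
p=cap('side')
m=lambda t:(t>np.radians(60))&(t<np.radians(235))
for z in (zr-.003,zr,zr+.003):
  for rr,sg in((.055,-1),(.055,None),(.047,-1),(.047,None)): print(z,rr,sg,circfit(p,bc[:2],z,rr,mask=m,sgn=sg))
a=warp(p,bc[:2],.075,zr,.0004); 
b=a.copy();cv2.circle(b,(187,187),137,(0,0,255),1);cv2.circle(b,(187,187),118,(0,0,255),1)
cv2.imwrite('pics/f6.png',np.hstack([a,b]))"
```

```text
[0.58415498 0.01302492 0.11931044] 0.13281043707530832
0.12981043707530832 0.055 -1 (array([0.5868109 , 0.01214854]), np.float64(-8.513627052307129))
0.12981043707530832 0.055 None (array([0.57976409, 0.01338382]), np.float64(-9.054848670959473))
0.12981043707530832 0.047 -1 (array([0.57972409, 0.00823445]), np.float64(-4.775410175323486))
0.12981043707530832 0.047 None (array([0.58977107, 0.01150588]), np.float64(-11.260278701782227))
0.13281043707530832 0.055 -1 (array([0.58473487, 0.01472249]), np.float64(-8.556032180786133))
0.13281043707530832 0.055 None (array([0.58528127, 0.00538409]), np.float64(-10.958614349365234))
0.13281043707530832 0.047 -1 (array([0.57755416, 0.01096924]), np.float64(-4.8396315574646))
0.13281043707530832 0.047 None (array([0.58753745, 0.01403722]), np.float64(-11.310526847839355))
0.13581043707530832 0.055 -1 (array([0.58270692, 0.01727464]), np.float64(-8.567710876464844))
0.13581043707530832 0.055 None (array([0.58323709, 0.00788403]), np.float64(-11.06747817993164))
0.13581043707530832 0.047 -1 (array([0.57550709, 0.01362543]), np.float64(-4.899206638336182))
0.13581043707530832 0.047 None (array([0.58549182, 0.0165472 ]), np.float64(-11.347200393676758))
```

View pics/f6.png

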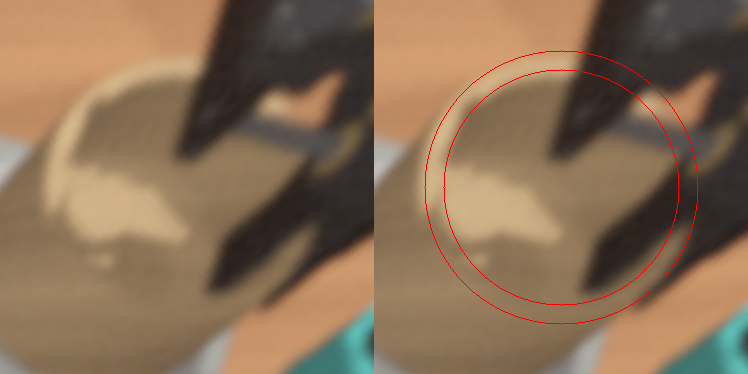

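```bash
cat >> h.py <<'E'
Rg=np.array([[0.0317,0.3008,0.9532],[0.01,0.9535,-0.3012],[-0.9994,0.0191,0.0272]])
off=Rg.T@(np.array([.519,.2706,0])-np.array([.5036,.2222,.0465]))
def foot(s):
    R=np.array(s['ee_rot']); return np.array(s['tcp_pos'])+R@off, R@Rg.T@np.array([0,0,1])
ring=np.array([.5848,.0072])
def fst():
    s=st(); f,u=foot(s); print('foot',np.round(f,4),'up',np.round(u,3),'off ring',np.round(f[:2]-ring,4),'tool delta to ring',np.round(np.array(s['ee_rot']).T@np.r_[ring-f[:2],0],4))
E
python3 -c "
from h import *
fst();fst()
for i in range(3): print(np.round(r.sense()['tcp_pos'],4))
"
```

```text
t 10.5 tcp [ 0.5692 -0.0359  0.1198] yaw_y 72.74 F [ 0.27 -0.12 -2.89] M [-0.194  0.041 -0.009] g 0.113 j [ 1.260e+01  2.320e+01 -1.620e+01 -1.000e-01 -5.080e+01 -1.199e+02]
foot [0.5828 0.0121 0.0723] up [0.034 0.01  0.999] off ring [-0.002   0.0049] tool delta to ring [-0.     -0.0041  0.0034]
t 10.5 tcp [ 0.5692 -0.0359  0.1198] yaw_y 72.74 F [ 0.27 -0.12 -2.89] M [-0.194  0.041 -0.009] g 0.113 j [ 1.260e+01  2.320e+01 -1.620e+01 -1.000e-01 -5.080e+01 -1.199e+02]
foot [0.5828 0.0121 0.0723] up [0.034 0.01  0.999] off ring [-0.002   0.0049] tool delta to ring [-0.     -0.0041  0.0034]
[ 0.5692 -0.0359  0.1198]
[ 0.5692 -0.0359  0.1198]
[ 0.5692 -0.0359  0.1198]
```

>>> {"op": "apply_moves", "data": {"xyz": [[0,-0.002,0.0017],[0,-0.002,0.0017],[0,0,0],[0,0,0]], "twist": [0,0,0,0], "claw": [0,0,0,0]}}

```text
time_s: 10.9
tcp_pos: [0.5719, -0.0415, 0.1208]
ee_rot: [[-0.001, 0.297, 0.955], [0.0, 0.955, -0.297], [-1.0, 0.0, -0.001]]
wrist_force: [0.7, -0.1, -3.9]
gripper_width: 0.111
```

```bash
python3 -c "
from h import *
fst()
"
```

```text
t 10.9 tcp [ 0.5719 -0.0415  0.1208] yaw_y 72.72 F [ 0.68 -0.12 -3.88] M [-0.223  0.02   0.016] g 0.111 j [  12.    23.3  -15.8   -0.   -50.9 -119.3]
foot [0.5856 0.0065 0.0734] up [0.032 0.01  0.999] off ring [ 0.0008 -0.0007] tool delta to ring [ 0.      0.0004 -0.001 ]
```

>>> {"op": "apply_moves", "data": {"xyz": [[0.002,0,-0.0005],[0.002,0,0],[0.002,0,0],[0,0,0]], "twist": [0,0,0,0], "claw": [0,0,0,0]}}

```text
time_s: 11.3
tcp_pos: [0.5713, -0.0416, 0.1145]
ee_rot: [[-0.0, 0.298, 0.955], [0.0, 0.955, -0.298], [-1.0, 0.0, -0.0]]
wrist_force: [-0.1, 1.2, -2.2]
gripper_width: 0.111
```

```bash
python3 -c "
from h import *
fst()
"
```

```text
t 11.3 tcp [ 0.5713 -0.0416  0.1145] yaw_y 72.69 F [-0.15  1.15 -2.2 ] M [-0.122  0.051 -0.01 ] g 0.111 j [  12.    23.7  -16.3   -0.   -50.1 -119.3]
foot [0.585  0.0064 0.0671] up [0.032 0.01  0.999] off ring [ 0.0002 -0.0008] tool delta to ring [ 0.      0.0007 -0.0004]
```

>>> {"op": "apply_moves", "data": {"xyz": [[0.0015,0.0005,0],[0.001,0,0],[0,0,0]], "twist": [0,0,0], "claw": [0,0,0]}}

```text
time_s: 11.6
tcp_pos: [0.5714, -0.041, 0.1116]
ee_rot: [[-0.001, 0.297, 0.955], [0.0, 0.955, -0.297], [-1.0, 0.0, -0.001]]
wrist_force: [-0.1, 0.3, -3.8]
gripper_width: 0.109
```

```bash
python3 -c "
from h import *
fst()
"
```

```text
t 11.6 tcp [ 0.5714 -0.041   0.1116] yaw_y 72.71 F [-0.08  0.28 -3.83] M [-0.201  0.047 -0.029] g 0.109 j [  12.1   23.9  -16.4   -0.   -49.7 -119.4]
foot [0.5851 0.007  0.0641] up [0.032 0.01  0.999] off ring [ 0.0003 -0.0002] tool delta to ring [ 0.      0.0001 -0.0003]
```

>>> {"op": "apply_moves", "data": {"xyz": [[0.001,0,0],[0.001,0,0],[0,0,0]], "twist": [0,0,0], "claw": [0,0,0]}}

```text
time_s: 11.9
tcp_pos: [0.5715, -0.0409, 0.1095]
ee_rot: [[-0.001, 0.297, 0.955], [0.0, 0.955, -0.297], [-1.0, 0.0, -0.001]]
wrist_force: [-0.1, 0.7, -2.6]
gripper_width: 0.112
```

```bash
python3 -c "
from h import *
fst()
"
```

```text
t 11.9 tcp [ 0.5715 -0.0409  0.1095] yaw_y 72.71 F [-0.06  0.72 -2.56] M [-0.21   0.028 -0.043] g 0.112 j [  12.1   24.   -16.6   -0.   -49.4 -119.4]
foot [0.5852 0.0071 0.062 ] up [0.032 0.01  0.999] off ring [ 0.0004 -0.0001] tool delta to ring [ 0.     -0.     -0.0004]
```

>>> {"op": "apply_moves", "data": {"xyz": [[0.001,0,0],[0.001,0,0],[0,0,0]], "twist": [0,0,0], "claw": [0,0,0]}}

```text
time_s: 12.2
tcp_pos: [0.5717, -0.041, 0.1077]
ee_rot: [[0.0, 0.297, 0.955], [0.0, 0.955, -0.297], [-1.0, 0.0, 0.0]]
wrist_force: [-0.4, -0.5, -2.3]
gripper_width: 0.112
```

```bash
python3 -c "
from h import *
fst()
"
```

```text
t 12.2 tcp [ 0.5717 -0.041   0.1077] yaw_y 72.72 F [-0.38 -0.51 -2.34] M [-0.192  0.143 -0.06 ] g 0.112 j [  12.1   24.2  -16.7   -0.   -49.2 -119.4]
foot [0.5854 0.007  0.0603] up [0.032 0.01  0.999] off ring [ 0.0006 -0.0002] tool delta to ring [-0.      0.     -0.0006]
```

>>> {"op": "apply_moves", "data": {"xyz": [[0.0005,0,0],[0,0,0],[0,0,0],[0,0,0],[0,0,0],[0,0,0]], "twist": [0,0,0,0,0,0], "claw": [0,0.15,0.2,0.3,0.4,0.4]}}

```text
time_s: 12.8
tcp_pos: [0.5738, -0.0408, 0.1093]
ee_rot: [[0.006, 0.296, 0.955], [0.001, 0.955, -0.296], [-1.0, 0.002, 0.005]]
wrist_force: [0.3, 0.3, 0.5]
gripper_width: 0.36
```

```bash
python3 -c "
from h import *
fst()
p=cap('side');b=p['pixels'];pp=b.copy();th=np.linspace(0,6.28,60)
for rad,z in((.055,.12),(.047,.12)):
    for u in proj(p,[[.5842+rad*np.cos(t),.0076+rad*np.sin(t),z] for t in th]): cv2.circle(pp,tuple(int(round(v)) for v in u),0,(255,0,0))
f=lambda x:cv2.resize(x[150:250,200:320],(400,333),interpolation=2)
cv2.imwrite('pics/f7.png',cv2.cvtColor(np.hstack([f(b),f(pp)]),cv2.COLOR_RGB2BGR))
"
```

```text
t 12.8 tcp [ 0.5738 -0.0408  0.1093] yaw_y 72.76 F [0.34 0.25 0.53] M [-0.    -0.019  0.001] g 0.36 j [  12.1   24.1  -16.5    0.   -49.1 -119.4]
foot [0.5878 0.0073 0.062 ] up [0.026 0.01  1.   ] off ring [0.003  0.0001] tool delta to ring [-0.     -0.0009 -0.0028]
```

View pics/f7.png

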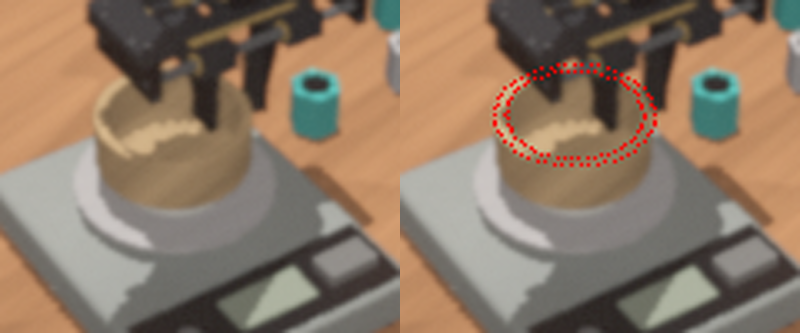

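>>> {"op": "apply_moves", "data": {"xyz": [[-0.005,0,0],[-0.01,0,0],[-0.015,0,0],[-0.02,0,0],[-0.02,0,0],[-0.02,0,0],[0,0,0]], "twist": [0,0,0,0,0,0,0], "claw": [0.4,0.4,0.4,0.4,0.4,0.4,0.4]}}

```text
time_s: 13.55
tcp_pos: [0.5739, -0.041, 0.207]
ee_rot: [[0.008, 0.296, 0.955], [0.0, 0.955, -0.296], [-1.0, 0.003, 0.008]]
wrist_force: [0.7, -0.6, 0.4]
gripper_width: 0.4
```

```bash
python3 -c "
from h import *
st()
p=cap('side');b=p['pixels'];pp=b.copy();th=np.linspace(0,6.28,60)
for z in (.118,.12,.122,.124): print(z,circfit(p,(.5842,.0076),z,.055),circfit(p,(.5842,.0076),z,.047))
for rad,z in((.055,.12),(.047,.12)):
    for u in proj(p,[[.5842+rad*np.cos(t),.0076+rad*np.sin(t),z] for t in th]): cv2.circle(pp,tuple(int(round(v)) for v in u),0,(255,0,0))
f=lambda x:cv2.resize(x[150:250,200:320],(400,333),interpolation=2)
cv2.imwrite('pics/f8.png',cv2.cvtColor(np.hstack([f(b),f(pp)]),cv2.COLOR_RGB2BGR))
"
```

```text
t 13.55 tcp [ 0.5739 -0.041   0.207 ] yaw_y 72.79 F [ 0.67 -0.55  0.39] M [-0.057 -0.078  0.036] g 0.4 j [ 1.210e+01  1.830e+01 -9.700e+00  1.000e-01 -6.160e+01 -1.194e+02]
0.118 (array([0.57776118, 0.0116313 ]), np.float64(-9.107161521911621)) (array([0.58625338, 0.00782627]), np.float64(-11.941904067993164))
0.12 (array([0.58399683, 0.00914713]), np.float64(-8.876639366149902)) (array([0.58458311, 0.00960686]), np.float64(-11.929783821105957))
0.122 (array([0.58237155, 0.01094407]), np.float64(-8.86681079864502)) (array([0.58289391, 0.01145038]), np.float64(-11.906458854675293))
0.124 (array([0.58068306, 0.01267814]), np.float64(-8.846447944641113)) (array([0.58122202, 0.01315344]), np.float64(-11.861573219299316))
```

View pics/f8.png

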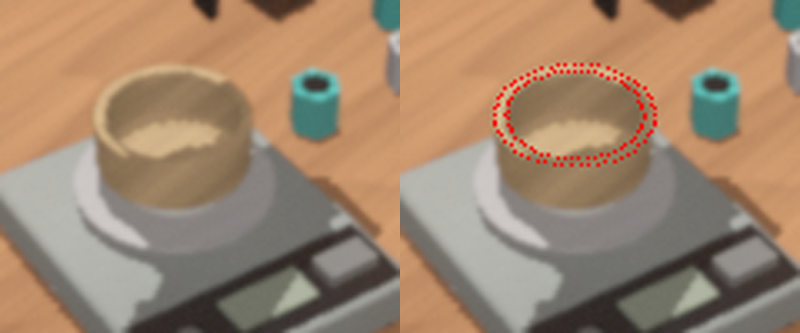

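>>> {"op": "apply_moves", "data": {"xyz": [[0,-0.001,-0.016],[0,-0.001,-0.016],[0,-0.001,-0.016],[0,-0.001,-0.016],[0,-0.001,-0.016],[0,-0.001,-0.016],[0,-0.001,-0.016],[0,-0.001,-0.016],[0,0,0]], "twist": [0,0,0,0,0,0,0,0,0], "claw": [0,0,0,0,0,0,0,0,0]}}

```text
time_s: 14.5
tcp_pos: [0.4382, -0.0105, 0.1982]
ee_rot: [[-0.009, 0.299, 0.954], [-0.0, 0.954, -0.299], [-1.0, -0.003, -0.008]]
wrist_force: [-0.1, -0.5, -0.0]
gripper_width: 0.005
```

```bash
python3 -c "
from h import *
s=st();print(plan((.4479,-.0123,.08)))
p=cap('side');q=cap('top')
for z in (.12,.125): print(z,circfit(p,(.5842,.0076),z,.055),circfit(p,(.5842,.0076),z,.047),circfit(q,(.585,.007),z,.055),circfit(q,(.585,.007),z,.047))
f=lambda x:cv2.resize(x,(400,333),interpolation=2)
cv2.imwrite('pics/f9.png',cv2.cvtColor(np.hstack([f(p['pixels'][150:250,200:320]),f(q['pixels'][120:270,170:330])]),cv2.COLOR_RGB2BGR))
"
```

```text
t 14.5 tcp [ 0.4382 -0.0105  0.1982] yaw_y 72.59 F [-0.06 -0.49 -0.02] M [-0.055 -0.06   0.016] g 0.005 j [  19.9    5.9  -27.3   -0.2  -57.2 -127.2]
[0.1181 0.0016 0.0107]
0.12 (array([0.58480571, 0.00884967]), np.float64(-13.718215942382812)) (array([0.58440972, 0.00934357]), np.float64(-14.482576370239258)) (array([0.58709358, 0.00668725]), np.float64(-18.369874954223633)) (array([0.58583714, 0.00680254]), np.float64(-24.270282745361328))
0.125 (array([0.58088756, 0.0131935 ]), np.float64(-13.251140594482422)) (array([0.58022372, 0.01409183]), np.float64(-14.229704856872559)) (array([0.58676557, 0.00672156]), np.float64(-17.99042510986328)) (array([0.58568001, 0.00670878]), np.float64(-24.367578506469727))
```

View pics/f9.png

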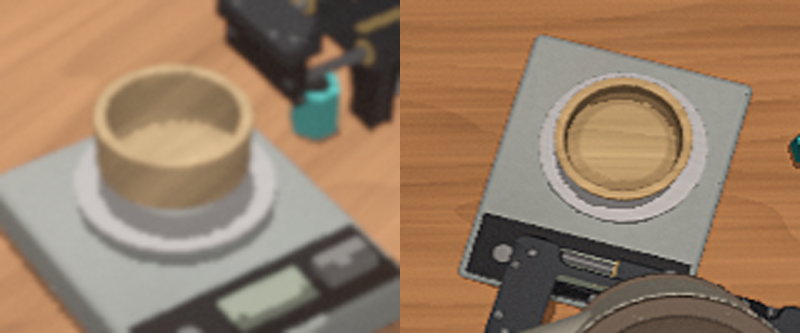

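>>> {"op": "apply_moves", "data": {"xyz": [[0.012,0,0.002],[0.012,0,0.002],[0.012,0,0.002],[0.012,0,0.002],[0.012,0,0.001],[0.012,0,0.001],[0.012,0,0],[0.012,0,0],[0.01,0,0],[0,0,0]], "twist": [0,0,0,0,0,0,0,0,0,0], "claw": [0,0,0,0,0,0,0,0,0,0]}}

```text
time_s: 15.6
tcp_pos: [0.4586, -0.0145, 0.0862]
ee_rot: [[-0.004, 0.302, 0.953], [-0.002, 0.953, -0.302], [-1.0, -0.003, -0.004]]
wrist_force: [0.1, 0.5, -0.0]
gripper_width: 0.006
```

```bash
python3 -c "
from h import *
s=st();print(plan((.4479,-.0123,.0655)))
p=cap('side')
f=lambda x:cv2.resize(x,(640,480),interpolation=2)
cv2.imwrite('pics/f10.png',cv2.cvtColor(f(p['pixels'][170:290,210:370]),cv2.COLOR_RGB2BGR))
"
```

```text
t 15.6 tcp [ 0.4586 -0.0145  0.0862] yaw_y 72.45 F [ 0.1   0.49 -0.01] M [-0.029  0.016 -0.004] g 0.006 j [  18.6   16.5  -33.6    0.   -40.2 -126.2]
[ 0.0208 -0.0011 -0.0107]
```

View pics/f10.png

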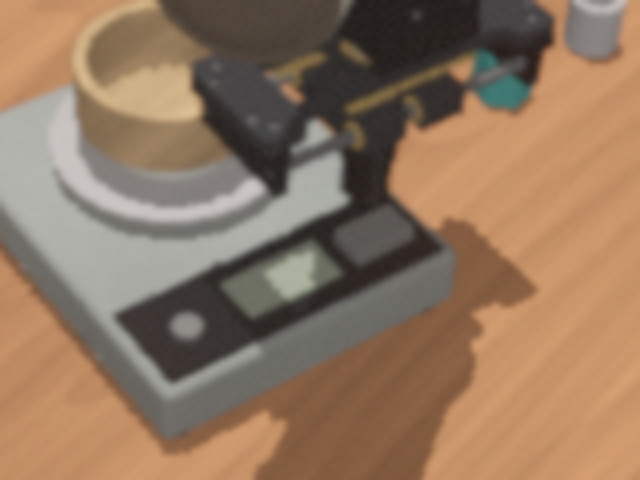

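>>> {"op": "apply_moves", "data": {"xyz": [[0,0,-0.0035],[0,0,-0.0035],[0.002,0,-0.0035],[0.002,0,0],[0,0,0]], "twist": [0,0,0,0,0], "claw": [0,0,0,0,0]}}

```text
time_s: 16.15
tcp_pos: [0.4496, -0.0105, 0.0845]
ee_rot: [[0.001, 0.301, 0.954], [-0.0, 0.954, -0.301], [-1.0, -0.0, 0.001]]
wrist_force: [1.0, 0.0, 0.1]
gripper_width: 0.003
```

```bash
python3 -c "
from h import *
s=st();print(plan((.4479,-.0123,.0655)))
"
```

```text
t 16.15 tcp [ 0.4496 -0.0105  0.0845] yaw_y 72.49 F [1.01 0.03 0.11] M [-0.098 -0.047  0.028] g 0.003 j [ 1.950e+01  1.580e+01 -3.510e+01  1.000e-01 -3.900e+01 -1.271e+02]
[ 0.019  -0.0022 -0.0011]
```

>>> {"op": "apply_moves", "data": {"xyz": [[0.004,-0.001,0],[0.004,0,0],[0.003,0,0],[0,0,0]], "twist": [0,0,0,0], "claw": [0,0,0,0]}}

```text
time_s: 16.55
tcp_pos: [0.4495, -0.0115, 0.0728]
ee_rot: [[0.002, 0.301, 0.954], [-0.0, 0.954, -0.301], [-1.0, 0.0, 0.002]]
wrist_force: [0.3, 0.5, 0.4]
gripper_width: 0.006
```

```bash
python3 -c "
from h import *
s=st();print(plan((.4479,-.0123,.0655)))
p=cap('side')
f=lambda x:cv2.resize(x,(640,480),interpolation=2)
cv2.imwrite('pics/f11.png',cv2.cvtColor(f(p['pixels'][170:290,210:370]),cv2.COLOR_RGB2BGR))
"
```

```text
t 16.55 tcp [ 0.4495 -0.0115  0.0728] yaw_y 72.51 F [0.28 0.45 0.4 ] M [-0.083  0.024 -0.051] g 0.006 j [ 1.94e+01  1.69e+01 -3.59e+01  1.00e-01 -3.71e+01 -1.27e+02]
[ 0.0073 -0.0013 -0.0013]
```

View pics/f11.png

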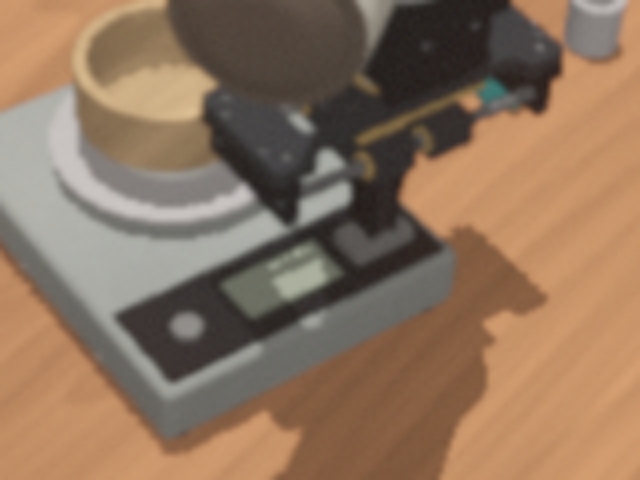

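>>> {"op": "apply_moves", "data": {"xyz": [[0.0015,0,-0.001],[0.0015,0,0],[0.001,0,0]], "twist": [0,0,0], "claw": [0,0,0]}}

```text
time_s: 16.9
tcp_pos: [0.449, -0.0111, 0.0691]
ee_rot: [[0.003, 0.3, 0.954], [-0.0, 0.954, -0.3], [-1.0, 0.0, 0.003]]
wrist_force: [-1.7, -0.0, 4.2]
gripper_width: 0.007
```

```bash
python3 -c "
from h import *
s=st()"
```

```text
t 16.9 tcp [ 0.449  -0.0111  0.0691] yaw_y 72.52 F [-1.66 -0.05  4.2 ] M [ 0.049  0.321 -0.021] g 0.007 j [ 1.950e+01  1.720e+01 -3.620e+01  1.000e-01 -3.640e+01 -1.271e+02]
```

>>> {"op": "apply_moves", "data": {"xyz": [[0.001,0,0],[0.001,0,0]], "twist": [0,0], "claw": [0,0]}}

```text
time_s: 17.1
tcp_pos: [0.449, -0.0111, 0.0674]
ee_rot: [[0.003, 0.3, 0.954], [-0.0, 0.954, -0.3], [-1.0, 0.0, 0.003]]
wrist_force: [-1.4, 0.3, 4.4]
gripper_width: -0.002
```

```bash
python3 -c "
from h import *
s=st()"
```

```text
t 17.1 tcp [ 0.449  -0.0111  0.0674] yaw_y 72.54 F [-1.41  0.33  4.43] M [ 0.048  0.455 -0.035] g -0.002 j [ 1.95e+01  1.74e+01 -3.63e+01  1.00e-01 -3.62e+01 -1.27e+02]
```

>>> {"op": "apply_moves", "data": {"xyz": [[0.001,0,0],[0.001,0,0],[0,0,0]], "twist": [0,0,0], "claw": [0,0,0]}}

```text
time_s: 17.4
tcp_pos: [0.449, -0.0111, 0.0659]
ee_rot: [[0.003, 0.3, 0.954], [-0.001, 0.954, -0.3], [-1.0, 0.0, 0.003]]
wrist_force: [-1.6, 0.8, 5.2]
gripper_width: 0.003
```

```bash
python3 -c "
from h import *
s=st()"
```

```text
t 17.4 tcp [ 0.449  -0.0111  0.0659] yaw_y 72.55 F [-1.65  0.76  5.23] M [ 0.124  0.568 -0.017] g 0.003 j [ 1.950e+01  1.750e+01 -3.640e+01  1.000e-01 -3.590e+01 -1.271e+02]
```

>>> {"op": "apply_moves", "data": {"xyz": [[0.001,0,0],[0.0005,0,0],[0.0003,0,0],[0.0003,0,0]], "twist": [0,0,0,0], "claw": [0,0,0,0]}}

```text
time_s: 17.8
tcp_pos: [0.449, -0.0111, 0.0649]
ee_rot: [[0.003, 0.299, 0.954], [-0.001, 0.954, -0.299], [-1.0, 0.0, 0.003]]
wrist_force: [-2.9, -0.3, 6.1]
gripper_width: 0.006
```

```bash
python3 -c "
from h import *
s=st()"
```

```text
t 17.8 tcp [ 0.449  -0.0111  0.0649] yaw_y 72.58 F [-2.87 -0.29  6.11] M [0.164 0.661 0.031] g 0.006 j [  19.5   17.7  -36.5    0.2  -35.7 -127.1]
```

>>> {"op": "apply_moves", "data": {"xyz": [[0.0002,0,0],[0.0002,0,0],[0,0,0],[0.0002,0,0],[0,0,0],[0.0002,0,0],[0,0,0],[0.0002,0,0],[0,0,0],[0,0,0],[0,0,0]], "twist": [0,0,0,0,0,0,0,0,0,0,0], "claw": [0,0,0,0,0,0,0,0,0,0,0]}}

```text
time_s: 18.9
tcp_pos: [0.449, -0.0111, 0.0666]
ee_rot: [[0.004, 0.298, 0.954], [-0.001, 0.954, -0.298], [-1.0, 0.0, 0.004]]
wrist_force: [-1.2, 0.6, 4.4]
gripper_width: 0.011
```

```bash
python3 -c "
from h import *
s=st()"
```

```text
t 18.9 tcp [ 0.449  -0.0111  0.0666] yaw_y 72.63 F [-1.25  0.59  4.39] M [ 0.052  0.501 -0.066] g 0.011 j [  19.5   17.5  -36.4    0.2  -35.9 -127.1]
```

>>> {"op": "apply_moves", "data": {"xyz": [[0.001,0,0],[0.001,0,0],[0.0004,0,0],[0.0004,0,0],[0.0003,0,0],[0.0003,0,0],[0.0003,0,0],[0.0003,0,0],[0.0003,0,0],[0.0003,0,0],[0.0003,0,0],[0.0003,0,0]], "twist": [0,0,0,0,0,0,0,0,0,0,0,0], "claw": [0,0,0,0,0,0,0,0,0,0,0,0]}}

```text
time_s: 20.1
tcp_pos: [0.4489, -0.0111, 0.0648]
ee_rot: [[0.005, 0.297, 0.955], [-0.002, 0.955, -0.297], [-1.0, -0.0, 0.005]]
wrist_force: [-3.2, -0.2, 6.7]
gripper_width: 0.004
```

```bash
python3 -c "
from h import *
s=st()
p=cap('side')
f=lambda x:cv2.resize(x,(640,480),interpolation=2)
cv2.imwrite('pics/f12.png',cv2.cvtColor(f(p['pixels'][170:290,210:370]),cv2.COLOR_RGB2BGR))
"
```

```text
t 20.1 tcp [ 0.4489 -0.0111  0.0648] yaw_y 72.7 F [-3.23 -0.25  6.66] M [0.189 0.608 0.007] g 0.004 j [  19.6   17.6  -36.6    0.3  -35.5 -127.1]
```

View pics/f12.png

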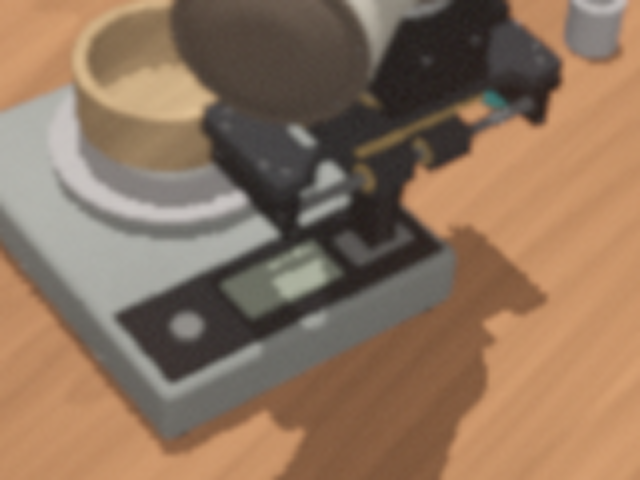

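>>> {"op": "apply_moves", "data": {"xyz": [[-0.004,0,0],[-0.008,0,0],[-0.015,0,0],[-0.02,0,0],[-0.02,0,0],[-0.02,0,0],[-0.02,0,0],[-0.01,0,0],[0,0,0]], "twist": [0,0,0,0,0,0,0,0,0], "claw": [0,0,0,0,0,0,0,0,0]}}

```text
time_s: 21.05
tcp_pos: [0.4478, -0.011, 0.1868]
ee_rot: [[0.005, 0.299, 0.954], [-0.001, 0.954, -0.299], [-1.0, 0.001, 0.004]]
wrist_force: [0.1, 0.5, -1.0]
gripper_width: 0.007
```

>>> {"op": "apply_moves", "data": {"xyz": [[0,-0.02,0.017],[0,-0.02,0.017],[0,-0.02,0.017],[0,-0.02,0.017],[0,-0.02,0.017],[0,-0.02,0.017],[0,-0.02,0.017],[0,-0.02,0.017],[0,-0.01,0.015],[0,0,0]], "twist": [0,0,0,0,0,0,0,0,0,0], "claw": [0.65,0.65,0.65,0.65,0.65,0.65,0.65,0.65,0.65,0.65]}}

```text
time_s: 22.05
tcp_pos: [0.5389, -0.2252, 0.1731]
ee_rot: [[-0.015, 0.299, 0.954], [0.005, 0.954, -0.299], [-1.0, -0.0, -0.016]]
wrist_force: [-0.5, 0.6, -0.8]
gripper_width: 0.644
```

>>> {"op": "apply_moves", "data": {"xyz": [[0,0,0],[0,0,0],[0,0,0],[0,0,0]], "twist": [6.5,6.5,5.5,0], "claw": [0.65,0.65,0.65,0.65]}}

```text
time_s: 22.45
tcp_pos: [0.535, -0.2232, 0.1673]
ee_rot: [[-0.026, 0.597, 0.802], [0.008, 0.802, -0.597], [-1.0, -0.009, -0.026]]
wrist_force: [0.3, -0.4, -0.1]
gripper_width: 0.652
```

```bash
python3 -c "
from h import *
s=st();print(np.round(s['ee_rot'],3),plan((.5609,-.2603,.026)))
w=np.load('w_top.npz')['c']
# hex mask: light pixels
g=cv2.cvtColor(w,cv2.COLOR_BGR2HSV)
m=((g[...,1]<70)&(g[...,2]>140)).astype(np.uint8)
k=max(cv2.findContours(m,0,2)[0],key=cv2.contourArea);h=cv2.convexHull(k)
ap=cv2.approxPolyN(h,6)[0]; print(ap.reshape(-1,2)); P=ap.reshape(-1,2).astype(float)
for a,b in zip(P,np.roll(P,-1,0)):
    d=b-a; e=np.array([-d[1],-d[0]]); print(round(np.linalg.norm(d)*.25,1), round((np.degrees(np.arctan2(e[1],e[0]))+90)%60,1))
c=P.mean(0);print(.56+.0375-c[1]*.00025,-.25+.0375-c[0]*.00025)
q=cap('top');p=cap('side')
f=lambda x:cv2.resize(x,(400,333),interpolation=2)
cv2.imwrite('pics/f13.png',cv2.cvtColor(np.hstack([f(p['pixels'][120:250,230:386]),f(q['pixels'][120:270,240:420])]),cv2.COLOR_RGB2BGR))
"
```

```text
t 22.45 tcp [ 0.535  -0.2232  0.1673] yaw_y 53.34 F [ 0.32 -0.43 -0.06] M [-0.08  -0.081  0.06 ] g 0.652 j [  -6.8   21.7  -10.5   -0.3  -59.3 -119.7]
[[-0.026  0.597  0.802]
 [ 0.008  0.802 -0.597]
 [-1.    -0.009 -0.026]] [ 0.1402 -0.013   0.0465]
[[247  81]
 [275 156]
 [224 224]
 [139 210]
 [108 134]
 [162  64]]
20.0 50.5
21.2 53.1
21.5 50.6
20.5 52.2
22.1 52.4
21.7 48.7
0.5612916666666667 -0.260625
```

View pics/f13.png

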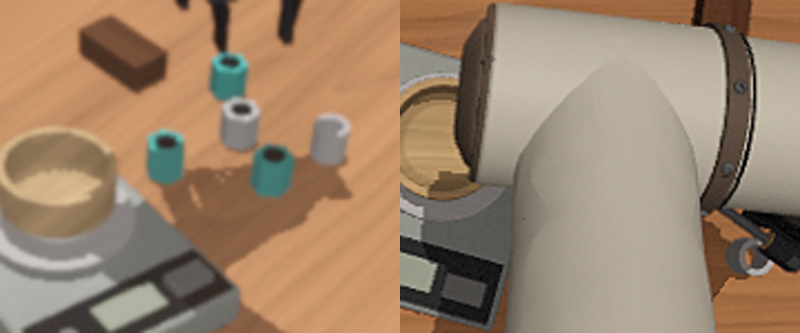

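>>> {"op": "apply_moves", "data": {"xyz": [[0,-0.002,0.008],[0,-0.002,0.008],[0,-0.002,0.008],[0,-0.002,0.008],[0.008,-0.002,0.007],[0.01,-0.002,0.006],[0.01,0,0],[0.01,0,0],[0.01,0,0],[0.01,0,0],[0,0,0]], "twist": [0,0,0,0,0,0,0,0,0,0,0], "claw": [0.65,0.65,0.65,0.65,0.65,0.65,0.65,0.65,0.65,0.65,0.65]}}

```text
time_s: 23.65
tcp_pos: [0.5638, -0.262, 0.1008]
ee_rot: [[-0.029, 0.593, 0.805], [0.01, 0.805, -0.593], [-1.0, -0.01, -0.029]]
wrist_force: [-1.0, -0.2, -0.4]
gripper_width: 0.65
```

```bash
python3 -c "
from h import *
s=st();print(np.round(s['ee_rot'],3),plan((.5611,-.2604,.07)))
"
```

```text
t 23.65 tcp [ 0.5638 -0.262   0.1008] yaw_y 53.66 F [-1.01 -0.15 -0.42] M [-0.076 -0.009 -0.056] g 0.65 j [ -10.1   29.4   -8.4   -0.3  -53.9 -116. ]
[[-0.029  0.593  0.805]
 [ 0.01   0.805 -0.593]
 [-1.    -0.01  -0.029]] [ 0.0309 -0.     -0.0022]
```

>>> {"op": "apply_moves", "data": {"xyz": [[0.008,0,-0.001],[0.008,0,-0.001],[0.008,0,0],[0.008,0,0],[0.006,0,0],[0,0,0]], "twist": [0.5,0.5,0.5,0,0,0], "claw": [0.65,0.65,0.65,0.65,0.65,0.65]}}

```text
time_s: 24.25
tcp_pos: [0.5613, -0.2599, 0.0603]
ee_rot: [[-0.028, 0.614, 0.788], [0.009, 0.789, -0.614], [-1.0, -0.01, -0.028]]
wrist_force: [0.3, 0.0, -2.0]
gripper_width: 0.648
```

```bash
python3 -c "
from h import *
s=st();print(np.round(s['ee_rot'],3),plan((.5611,-.2604,.026)))
p=cap('side')
cv2.imwrite('pics/f14.png',cv2.cvtColor(cv2.resize(p['pixels'][110:220,260:406],(640,480),interpolation=2),cv2.COLOR_RGB2BGR))
"
```

```text
t 24.25 tcp [ 0.5613 -0.2599  0.0603] yaw_y 52.09 F [ 0.26  0.01 -2.01] M [-0.08  -0.115  0.02 ] g 0.648 j [ -10.    31.8  -11.1   -0.3  -48.8 -117.7]
[[-0.028  0.614  0.788]
 [ 0.009  0.789 -0.614]
 [-1.    -0.01  -0.028]] [ 0.0343 -0.0002  0.0011]
```

View pics/f14.png

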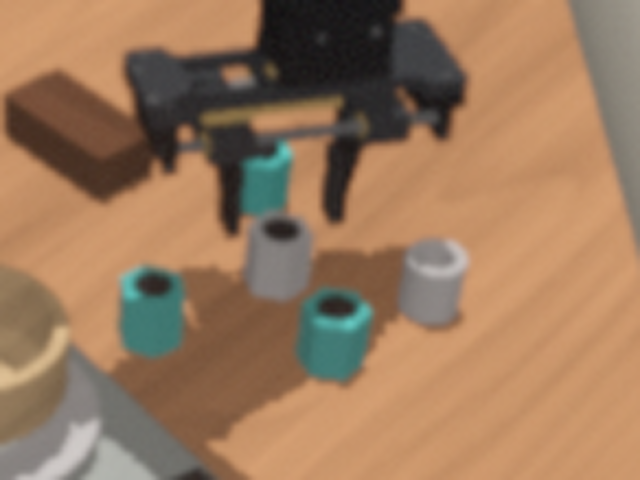

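>>> {"op": "apply_moves", "data": {"xyz": [[0.008,0,0.001],[0.008,0,0],[0.008,0,0],[0.008,0,0],[0.002,0,0],[0,0,0]], "twist": [0,0,0,0,0,0], "claw": [0.65,0.65,0.65,0.65,0.65,0.65]}}

```text
time_s: 24.9
tcp_pos: [0.5619, -0.2606, 0.024]
ee_rot: [[-0.026, 0.614, 0.789], [0.008, 0.789, -0.614], [-1.0, -0.01, -0.026]]
wrist_force: [0.8, 0.1, -0.7]
gripper_width: 0.649
```

```bash
python3 -c "
from h import *
s=st();print(np.round(s['ee_rot'],3),plan((.5611,-.2604,.026)))
"
```

```text
t 24.9 tcp [ 0.5619 -0.2606  0.024 ] yaw_y 52.09 F [ 0.76  0.14 -0.7 ] M [-0.08  -0.057  0.015] g 0.649 j [ -10.    34.5  -12.6   -0.3  -44.5 -117.7]
[[-0.026  0.614  0.789]
 [ 0.008  0.789 -0.614]
 [-1.    -0.01  -0.026]] [-0.002  -0.0004 -0.0008]
```

>>> {"op": "apply_moves", "data": {"xyz": [[0,0,0],[0,0,0],[0,0,0],[0,0,0],[0,0,0]], "twist": [0,0,0,0,0], "claw": [0.5,0.4,0.2,0,0]}}

```text
time_s: 25.4
tcp_pos: [0.5624, -0.2608, 0.0247]
ee_rot: [[-0.025, 0.614, 0.789], [0.008, 0.789, -0.614], [-1.0, -0.009, -0.025]]
wrist_force: [-0.5, 0.5, -1.9]
gripper_width: 0.411
```

```bash
python3 -c "
from h import *
s=st()"
```

```text
t 25.4 tcp [ 0.5624 -0.2608  0.0247] yaw_y 52.09 F [-0.46  0.54 -1.85] M [-0.187 -0.127  0.021] g 0.411 j [ -10.    34.5  -12.5   -0.3  -44.5 -117.7]
```

>>> {"op": "apply_moves", "data": {"xyz": [[-0.005,0,0],[-0.01,0,0],[-0.018,0,0],[-0.018,0,0],[-0.018,0,0],[-0.018,0,0],[-0.018,0,0],[-0.018,0,0],[-0.018,0,0],[-0.01,0,0],[0,0,0]], "twist": [0,0,0,0,0,0,0,0,0,0,0], "claw": [0,0,0,0,0,0,0,0,0,0,0]}}

```text
time_s: 26.5
tcp_pos: [0.5642, -0.2611, 0.1859]
ee_rot: [[-0.026, 0.615, 0.788], [0.01, 0.788, -0.615], [-1.0, -0.008, -0.027]]
wrist_force: [0.5, -0.1, -3.0]
gripper_width: 0.403
```

```bash
python3 -c "
from h import *
s=st();print(np.round(s['ee_rot'],3),plan((.5853,.0075,.19)))
p=cap('side');q=cap('top')
f=lambda x:cv2.resize(x,(400,333),interpolation=2)
cv2.imwrite('pics/f15.png',cv2.cvtColor(np.hstack([f(p['pixels'][90:250,200:392]),f(q['pixels'][90:290,200:440])]),cv2.COLOR_RGB2BGR))
"
```

```text
t 26.5 tcp [ 0.5642 -0.2611  0.1859] yaw_y 52.03 F [ 0.52 -0.06 -3.03] M [-0.135 -0.067 -0.01 ] g 0.403 j [ -10.1   24.7   -2.9   -0.3  -64.1 -117.7]
[[-0.026  0.615  0.788]
 [ 0.01   0.788 -0.615]
 [-1.    -0.008 -0.027]] [-0.0019  0.2246 -0.1488]
```

View pics/f15.png

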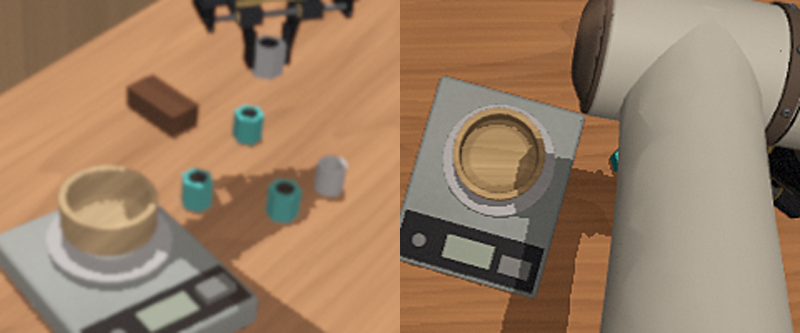

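Nut held (collar untouched), bowl still concentric with the pan ring. Carry it over, raising a little.

>>> {"op": "apply_moves", "data": {"xyz": [[-0.003,0.018,-0.012],[-0.002,0.018,-0.012],[-0.002,0.018,-0.012],[-0.002,0.018,-0.012],[-0.002,0.018,-0.012],[-0.002,0.018,-0.012],[-0.002,0.018,-0.012],[-0.002,0.018,-0.012],[-0.002,0.018,-0.012],[-0.002,0.018,-0.012],[0,0.014,-0.01],[0,0,0]], "twist": [0,0,0,0,0,0,0,0,0,0,0,0], "claw": [0,0,0,0,0,0,0,0,0,0,0,0]}}

```text
time_s: 27.8
tcp_pos: [0.5726, -0.0188, 0.1893]
ee_rot: [[-0.065, 0.619, 0.783], [0.015, 0.785, -0.62], [-0.998, -0.028, -0.06]]
wrist_force: [-0.1, -0.8, -1.3]
gripper_width: 0.414
```

```bash
python3 -c "
from h import *
s=st();print(np.round(s['ee_rot'],3),plan((.5855,.0075,.16)))
"
```

```text
t 27.8 tcp [ 0.5726 -0.0188  0.1893] yaw_y 51.73 F [-0.13 -0.84 -1.34] M [-0.144 -0.245  0.047] g 0.414 j [  13.4   21.    -7.7   -1.9  -64.8 -140.9]
[[-0.065  0.619  0.783]
 [ 0.015  0.785 -0.62 ]
 [-0.998 -0.028 -0.06 ]] [ 0.0288  0.0295 -0.0045]
```

>>> {"op": "apply_moves", "data": {"xyz": [[0,0.007,-0.001],[0,0.007,-0.001],[0,0.007,-0.001],[0,0.006,0],[0,0,0]], "twist": [0,0,0,0,0], "claw": [0,0,0,0,0]}}

```text
time_s: 28.3
tcp_pos: [0.5871, 0.0044, 0.1858]
ee_rot: [[-0.07, 0.62, 0.781], [0.014, 0.784, -0.621], [-0.997, -0.033, -0.063]]
wrist_force: [-0.0, 0.3, -2.5]
gripper_width: 0.41
```

```bash
python3 -c "
from h import *
s=st();print(np.round(s['ee_rot'],3),plan((.586,.0075,.16)))
p=cap('side')
cv2.imwrite('pics/f16.png',cv2.cvtColor(cv2.resize(p['pixels'][110:250,170:356],(640,480),interpolation=2),cv2.COLOR_RGB2BGR))
"
```

```text
t 28.3 tcp [0.5871 0.0044 0.1858] yaw_y 51.63 F [-0.01  0.35 -2.53] M [-0.113 -0.137 -0.008] g 0.41 j [  15.3   22.6   -5.6   -2.   -65.4 -142.8]
[[-0.07   0.62   0.781]
 [ 0.014  0.784 -0.621]
 [-0.997 -0.033 -0.063]] [ 0.0258  0.0026 -0.0012]
```

View pics/f16.png

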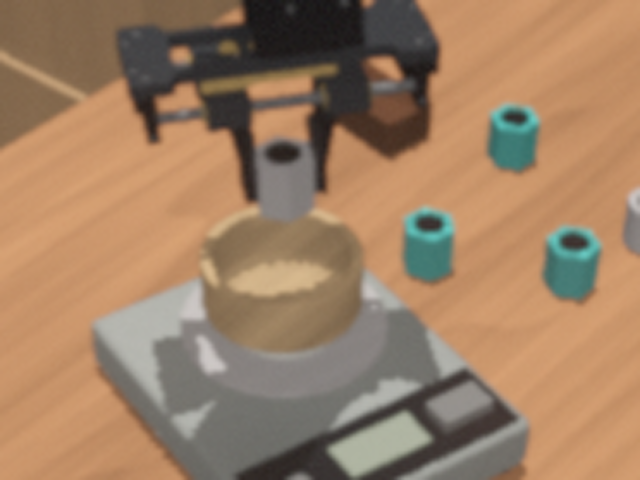

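>>> {"op": "apply_moves", "data": {"xyz": [[0.006,0.0005,0],[0.007,0.0005,0],[0.007,0.0005,0],[0.007,0.0005,0],[0.007,0,0],[0.007,0,0],[0,0,0]], "twist": [0,0,0,0,0,0,0], "claw": [0,0,0,0,0,0,0]}}

```text
time_s: 29.05
tcp_pos: [0.5838, 0.0054, 0.1404]
ee_rot: [[-0.073, 0.622, 0.78], [0.014, 0.783, -0.623], [-0.997, -0.035, -0.065]]
wrist_force: [-0.8, 0.3, -2.5]
gripper_width: 0.406
```

```bash
python3 -c "
from h import *
s=st();print(np.round(s['ee_rot'],3),plan((.586,.0075,.105)))
"
```

```text
t 29.05 tcp [0.5838 0.0054 0.1404] yaw_y 51.53 F [-0.8   0.33 -2.46] M [-0.13  -0.185  0.018] g 0.406 j [  15.4   24.9   -9.2   -2.2  -59.8 -142.8]
[[-0.073  0.622  0.78 ]
 [ 0.014  0.783 -0.623]
 [-0.997 -0.035 -0.065]] [0.0351 0.0042 0.0027]
```

>>> {"op": "apply_moves", "data": {"xyz": [[0.006,0.001,0.001],[0.006,0.001,0.001],[0.006,0.001,0],[0.006,0,0],[0.004,0,0],[0,0,0]], "twist": [0,0,0,0,0,0], "claw": [0,0,0,0,0,0]}}

```text
time_s: 29.65
tcp_pos: [0.5858, 0.0071, 0.1099]
ee_rot: [[-0.072, 0.622, 0.78], [0.014, 0.783, -0.622], [-0.997, -0.034, -0.065]]
wrist_force: [0.8, -0.5, -1.5]
gripper_width: 0.409
```

```bash
python3 -c "
from h import *
s=st();print(np.round(s['ee_rot'],3),plan((.586,.0075,.1)))
p=cap('side')
cv2.imwrite('pics/f17.png',cv2.cvtColor(cv2.resize(p['pixels'][110:250,170:356],(640,480),interpolation=2),cv2.COLOR_RGB2BGR))
"
```

```text
t 29.65 tcp [0.5858 0.0071 0.1099] yaw_y 51.54 F [ 0.82 -0.47 -1.45] M [-0.146 -0.236 -0.023] g 0.409 j [  15.5   26.9  -10.8   -2.2  -56.1 -142.8]
[[-0.072  0.622  0.78 ]
 [ 0.014  0.783 -0.622]
 [-0.997 -0.034 -0.065]] [0.0098 0.0008 0.0005]
```

View pics/f17.png

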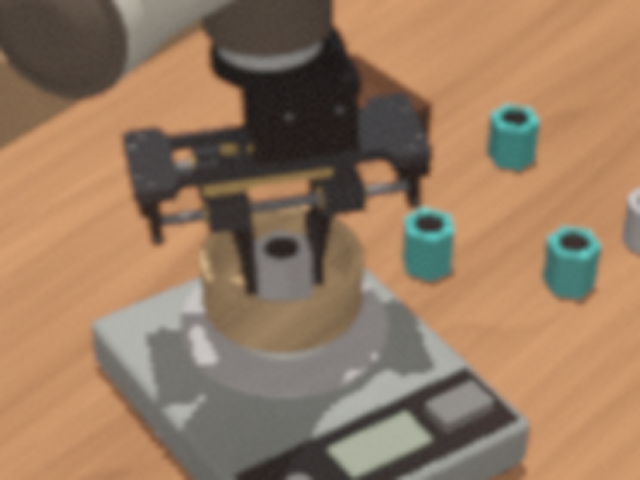

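>>> {"op": "apply_moves", "data": {"xyz": [[0.003,0,0],[0.003,0,0],[0.002,0,0],[0,0,0]], "twist": [0,0,0,0], "claw": [0,0,0,0]}}

```text
time_s: 30.1
tcp_pos: [0.586, 0.0073, 0.1023]
ee_rot: [[-0.07, 0.621, 0.78], [0.014, 0.783, -0.622], [-0.997, -0.033, -0.063]]
wrist_force: [0.4, 0.5, -2.6]
gripper_width: 0.412
```

```bash
python3 -c "
from h import *
s=st()"
```

```text
t 30.1 tcp [0.586  0.0073 0.1023] yaw_y 51.55 F [ 0.44  0.47 -2.62] M [-0.08  -0.246 -0.015] g 0.412 j [  15.6   27.3  -11.3   -2.2  -55.  -142.7]
```

>>> {"op": "apply_moves", "data": {"xyz": [[0.001,0,0],[0.001,0,0],[0,0,0]], "twist": [0,0,0], "claw": [0,0,0]}}

```text
time_s: 30.4
tcp_pos: [0.586, 0.0073, 0.1004]
ee_rot: [[-0.069, 0.621, 0.78], [0.014, 0.783, -0.622], [-0.998, -0.032, -0.063]]
wrist_force: [-0.2, -0.2, -1.9]
gripper_width: 0.407
```

```bash
python3 -c "
from h import *
s=st()"
```

```text
t 30.4 tcp [0.586  0.0073 0.1004] yaw_y 51.55 F [-0.24 -0.24 -1.9 ] M [-0.128 -0.203 -0.019] g 0.407 j [  15.6   27.5  -11.4   -2.2  -54.7 -142.7]
```

>>> {"op": "apply_moves", "data": {"xyz": [[0.001,0,0],[0.0005,0,0],[0,0,0]], "twist": [0,0,0], "claw": [0,0,0]}}

```text
time_s: 30.7
tcp_pos: [0.586, 0.0073, 0.0989]
ee_rot: [[-0.069, 0.621, 0.78], [0.014, 0.783, -0.622], [-0.998, -0.032, -0.062]]
wrist_force: [-0.7, -0.0, -1.6]
gripper_width: 0.409
```

```bash
python3 -c "
from h import *
s=st()"
```

```text
t 30.7 tcp [0.586  0.0073 0.0989] yaw_y 51.56 F [-0.74 -0.   -1.56] M [-0.109 -0.21   0.   ] g 0.409 j [  15.6   27.5  -11.5   -2.2  -54.5 -142.7]
```

>>> {"op": "apply_moves", "data": {"xyz": [[0.0008,0,0],[0,0,0]], "twist": [0,0], "claw": [0,0]}}

```text
time_s: 30.9
tcp_pos: [0.5861, 0.0074, 0.0983]
ee_rot: [[-0.068, 0.621, 0.781], [0.014, 0.783, -0.622], [-0.998, -0.032, -0.062]]
wrist_force: [0.5, 0.3, -1.8]
gripper_width: 0.41
```

```bash
python3 -c "
from h import *
s=st()"
```

```text
t 30.9 tcp [0.5861 0.0074 0.0983] yaw_y 51.56 F [ 0.47  0.26 -1.78] M [-0.112 -0.13   0.021] g 0.41 j [  15.6   27.6  -11.6   -2.2  -54.4 -142.7]
```

>>> {"op": "apply_moves", "data": {"xyz": [[0.0005,0,0],[0,0,0],[0,0,0],[0,0,0],[0,0,0],[0,0,0]], "twist": [0,0,0,0,0,0], "claw": [0.42,0.44,0.48,0.53,0.56,0.56]}}

```text
time_s: 31.5
tcp_pos: [0.5873, 0.0074, 0.0995]
ee_rot: [[-0.065, 0.621, 0.781], [0.014, 0.783, -0.621], [-0.998, -0.03, -0.059]]
wrist_force: [-0.1, -0.6, 0.5]
gripper_width: 0.554
```

```bash
python3 -c "
from h import *
s=st();print(plan((.586,.0073,.13)))
p=cap('side')
cv2.imwrite('pics/f18.png',cv2.cvtColor(cv2.resize(p['pixels'][110:250,170:356],(640,480),interpolation=2),cv2.COLOR_RGB2BGR))"
```

```text
t 31.5 tcp [0.5873 0.0074 0.0995] yaw_y 51.61 F [-0.13 -0.56  0.51] M [-0.114 -0.164  0.047] g 0.554 j [  15.6   27.5  -11.5   -2.2  -54.4 -142.7]
[-0.0304 -0.0018 -0.0028]
```

View pics/f18.png

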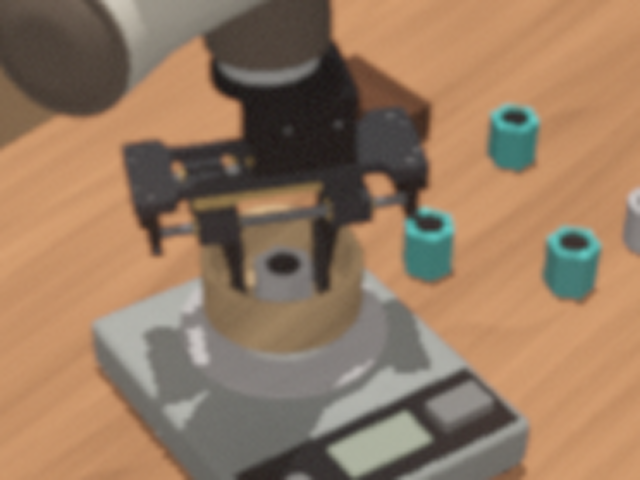

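The nut stands free in the bowl. Next I retreat straight up in small steps.

>>> {"op": "apply_moves", "data": {"xyz": [[-0.005,0,0],[-0.007,0,-0.0005],[-0.008,0,-0.0005],[-0.01,0,-0.0005],[-0.015,0,0],[-0.02,0,0],[-0.02,0,0],[-0.02,0,0],[0,0,0]], "twist": [0,0,0,0,0,0,0,0,0], "claw": [0.56,0.56,0.56,0.56,0.56,0.56,0.56,0.56,0.56]}}

```text
time_s: 32.45
tcp_pos: [0.594, 0.0069, 0.2146]
ee_rot: [[-0.06, 0.621, 0.782], [0.014, 0.784, -0.621], [-0.998, -0.026, -0.056]]
wrist_force: [0.3, 0.4, 0.4]
gripper_width: 0.563
```

>>> {"op": "apply_moves", "data": {"xyz": [[0,0,-0.02],[0,0,-0.02],[0,0,-0.02],[0,0,-0.02],[0,0,-0.02],[0,0,-0.02],[0,0,-0.02],[0,0,0]], "twist": [0,0,0,0,0,0,0,0], "claw": [0.56,0.56,0.56,0.56,0.56,0.56,0.56,0.56]}}

```text
time_s: 33.25
tcp_pos: [0.4782, 0.096, 0.2213]
ee_rot: [[-0.063, 0.623, 0.78], [0.016, 0.782, -0.624], [-0.998, -0.027, -0.059]]
wrist_force: [-0.2, -0.2, -0.3]
gripper_width: 0.561
```

```bash
python3 -c "
from h import *
s=st()
p=cap('side');q=cap('top')
for z in (.118,.12,.125): print(z,circfit(p,(.5842,.0076),z,.055)[0],circfit(q,(.585,.007),z,.055)[0],circfit(q,(.585,.007),z,.047)[0])
for n,o in (('side',p),('top',q)):
    for k in ('collar','glue','offcut'):
        for d in imaging.regions_of(k,o)[:2]: print(n,k,round(d['p'],2),np.round(d['centre'],1))
f=lambda x:cv2.resize(x,(400,333),interpolation=2)
cv2.imwrite('pics/f19.png',cv2.cvtColor(np.hstack([f(p['pixels'][150:280,180:336]),f(q['pixels'][100:280,160:376])]),cv2.COLOR_RGB2BGR))"
```

```text
t 33.25 tcp [0.4782 0.096  0.2213] yaw_y 51.44 F [-0.25 -0.23 -0.27] M [-0.116 -0.191 -0.002] g 0.561 j [  28.9   11.1  -16.5   -2.8  -65.2 -156.2]
0.118 [0.58519995 0.00759973] [0.5872014  0.00650792] [0.58586698 0.00679255]
0.12 [0.58374707 0.0092237 ] [0.58696745 0.00670727] [0.58583853 0.00675526]
0.125 [0.5799813  0.01339553] [0.58662645 0.00668733] [0.58572261 0.00666774]
side collar 0.54 [359.3 173.6]
side glue 0.78 [112.6 244.6]
top collar 0.83 [392.4 237.3]
top glue 0.81 [120.8 123.2]
top offcut 0.92 [383.7 119.3]
```

View pics/f19.png

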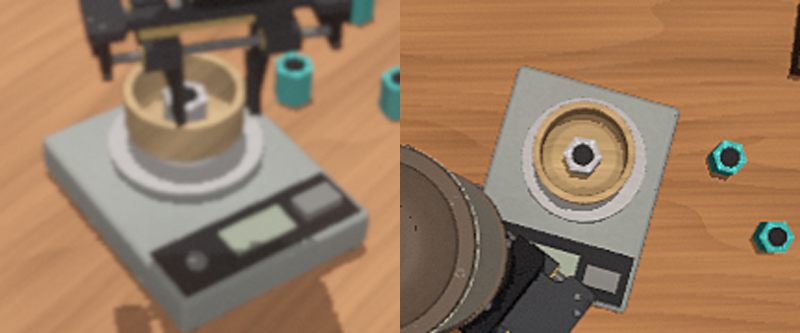

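The nut stands in the bowl, the bowl is home (rim about 119 mm up by two-camera agreement, centred on the ring), and both keys are up. Handing in.

```bash
python3 -c "
from h import *
job.finish_job(); st()"
```

```text
the job is handed in; nothing more can be done
the job is handed in; nothing more can be done
```

I placed the empty bowl in the pan's ring and let go, pressed and released the tare key, then set the nut in the bowl and handed in at about 33 s. The hand-in reports no verdict, so the following rests on my own checks.

- **Bowl:** Both cameras put the rim about 119–120 mm up and within about 2 mm of the ring's middle, which fits it being home. On top of the ring the rim would be at 124–126 mm. The top-down foot height at release also agreed.
- **Tare key:** By fingertip height and wrist force (about 6–6.7 N) the key was about 6 mm down. On the first hold the arm crept up to about 4.4 mm, so I pressed again for about 1.2 s before letting the key up.
- **Nut:** It is the grey hexagonal one, gripped at 35.8 mm across its flats. The last pictures show it standing in the middle of the bowl with the gripper clear.
- **Force on the scale:** I never read more than about 7 N upward at the wrist.
- **Power key:** I kept clear of it.

**Disagreements and gaps**
- **Tool tilt:** It drifted by up to 4° during moves, so the bowl and nut were each let go about 2–3° off level; both settled flat.
- **Collar:** At the end the top camera's detector put it about 6 pixels (roughly 12 mm) from its first reading, while the side camera showed about 2 pixels. I felt no contact with it, and even 12 mm is under the 30 mm limit.
- **Offcut:** The side camera's detector did not find it in the last picture; the top camera showed it in place.

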